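Vent a push-and-turn bottle in the bottle rack

TASK

The small square bottle in the bottle rack needs venting, but it stands loose in its cell and would just turn with its push-and-turn cap. Slide the bottle against one side of its cell and set the medium spacer block, the one that just fills the gap left over, upright and fully home on the floor of the cell beside it; then press the cap down and, keeping it pressed, unscrew it counter-clockwise by at least half a turn of the closure underneath. Leave the cap on, the bottle standing braced in its cell, and knock nothing else over.

Things in the scene. Friction and masses are not known exactly. Their poses are not given: they have to be found in the camera images.
- rack: Dark grey plastic bottle rack fixed to the bench, 92 mm (its x) by 268 mm (its y), 56 mm high: three cells in a row along y, centres at y = -88, 0 and +88 mm, each 84 by 84 mm inside. Floor and walls 4 mm thick (inner floor at z = 4 mm); outer walls reach z = 56 mm, the two dividers 48 mm. Origin: centre of the underside, z up.
- bottle: White square bottle, 54 by 54 mm, corners rounded 8 mm, body 70 mm high, with a round cap, 119 mm high in all, 0.2 to 0.4 kg. Stands loose in one of the three cells (squat jars in the others); smooth, it slides and turns easily on the rack's floor. Origin: centre of its underside, z up; x and y are normal to its flat sides.
- cap_top (a point): Centre of the top of the bottle's cap, z up; 119 mm above the bottle's underside when tight and unpressed. The cap is a white ribbed cylinder 40 mm across, 28 mm high, gripped across its sides; x is along the arrow on its top. A two-piece safety cap: this outer shell idles freely both ways on a hidden inner closure unless it is pressed down.
- cap_press (a joint): How far the shell is pressed down (m), 0 to 0.0036, against a spring: 4.5 N to start, 10 N at the end. After 1.2 mm its two teeth meet the closure's twelve teeth (30 degrees apart): if tooth stands on tooth it stops there until turned a little; between teeth it sinks to the end and, kept pressed, drives the closure after at most 15 degrees of play.
- closure (a joint): Angle (rad) by which the hidden inner closure is unscrewed from the bottle: 0 tight, growing counter-clockwise seen from above, stop at 5.6. It takes 0.4 N m to turn, more than the loose bottle holds against, and rises with its cap by 4 mm per full turn. It cannot come off. Before it yields, the braced bottle twists about 5 degrees until it bears on the spacer and the wall.
- spacer: The medium spacer: white plastic block 26 mm thick (its x), 56 mm wide (its y), 92 mm high, its lowest 6 mm stepped in by 2.5 mm on both broad faces. Stands upright on the bench. Origin: centre of its underside. It fits the 30 mm gap that is left when the bottle stands flat against a side of its cell, broad faces along the bottle.
- spacer_thin: Thin spacer, like the medium one but 14 mm thick: too thin to brace the bottle. To be left standing. Origin: centre of its underside.
- spacer_thick: Thick spacer, like the medium one but 38 mm thick: it does not fit. To be left standing. Origin: centre of its underside.
- jar_a: Squat white round jar, 62 mm across, 56 mm high, in another cell of the rack. Origin: centre of its underside.
- jar_b: The same squat jar, in the third cell.
- buffer_a: Small white square bottle with a round lid, 44 mm square, 83 mm high, on the bench to the right of the spacers. Not to be knocked over. Origin: centre of its underside.
- buffer_b: As buffer_a.
- buffer_c: As buffer_a.
- beaker: Glass beaker, 68 mm across, 85 mm high, on the bench left of the rack. Not to be knocked over. Origin: centre of its underside.
There are look-alikes about, which are no part of the job. Leave any green or yellow look-alike of the spacer alone.

How it is judged (in metres and radians):
On the way, in this order (a step that is already met when the one before it is completed fails the run):
1. the medium spacer stands fully home in the bottle's cell beside the bottle, before the closure has been turned (z of each of spacer, bottle in the frame of rack below 0.009 m and angle between spacer's own z axis and vertical below 0.12 rad and horizontal distance between spacer and bottle below 0.06 m and x of spacer in the frame of rack between -0.042 and 0.042 m and value of joint closure below 0.3 rad), for 0.2 s.
2. the closure is unscrewed by half a turn (value of joint closure above 3 rad), for 0.1 s.
At the end, for the whole second after the job is handed in: Closure unscrewed at least 3.0 rad, cap still on; bottle upright (0.1 rad) and medium spacer upright (0.12 rad), both within 5 mm of the floor of the same cell, spacer centre within 60 mm of the bottle centre; both at rest; nothing else knocked over (value of joint closure above 3 rad and z of each of spacer, bottle in the frame of rack below 0.009 m and angle between spacer's own z axis and vertical below 0.12 rad and x of spacer in the frame of rack between -0.042 and 0.042 m and horizontal distance between spacer and bottle below 0.06 m and angle between bottle's own z axis and vertical below 0.1 rad and linear speed of each of bottle, spacer below 0.02 m/s); the robot touches nothing.
It fails at once if the bottle is tipped over or lifted clear of the rack (angle between bottle's own z axis and vertical above 0.6 rad or z of bottle in the frame of rack above 0.06 m).
It fails at once if a jar, a buffer bottle, the beaker or another spacer is knocked over (angle between any of jar_a, jar_b, buffer_a, buffer_b, buffer_c, beaker, spacer_thin, spacer_thick's own z axis and vertical above 0.6 rad).
It also fails if it takes over 72 s, if anything falls off the work surface, if the arm or the gripper's body presses on something with over 40 N, if the wrist force passes 120 N, or if a joint passes its speed limit or range.

ROBOT

A 6-joint arm with a two-finger parallel gripper is mounted at the origin on the work surface. World frame = base frame: x ahead of the robot, y to its left, z up, the work surface at z = 0. Lengths are in m, angles in degrees, forces in N, time in s.
With the tool pointing down it reaches from about 0.275 to 0.725 m from the base axis. Payload 15.9 kg.
Tool frame: the origin (TCP) lies midway between the tips of the shut fingers; the grasp point (between the pads) lies 19 mm behind it; z points along the fingers, y is the direction in which the jaws open and shut (so a half turn about z gives the same grasp; the last joint's range is limited). The gripper opens to 85 mm and grips with 20 to 120 N. Pads are 22 mm wide; open, the fingers measure 114 mm over their backs; the gripper's body (76 mm by 85 mm) begins 54 mm behind the grasp point. The pads swing forward as they close: fully open they stand 13 mm farther back than shut.
Start: joints at [0, 12.198, -1.971, 75.831, 0, 90], TCP at [0.5, -0, 0.231] pointing down, gripper open.
Joint ranges: [-170.91, 170.91], [-42.67, 98.43], [-65.05, 77.54], [-120.47, 116.71], [-90, 82.35], [-180, 180]. Speed limits (degrees/s): [108.29, 108.29, 136.94, 147.25, 180, 180].

INTERFACE

Orientations are given as a 3x3 rotation matrix whose columns are the frame's x, y, z axes.
In Python, from workcell import env gives the robot as it stands.
- The arm moves only by the tool arm_command, never from a script. Its argument "targets" is one flat list of numbers, 5 for each row, row after row: the closure, from 0 (fully open) to 1 (shut), then the shift along the tool's x, y, z normalised to -1 to 1, where 1 is 10 cm, then the turn about the tool's z normalised to -1 to 1, where 1 is 120 degrees. In form: [fingers, tx, ty, tz, spin, fingers, tx, ty, tz, spin, ...]. A call has 1 to 5 rows; each row is the pose to reach, as a shift and turn from the pose measured when the call began, along the tool's axes at that moment; what a row does not reach only later rows make up. A row lasts 1/12 s, in which the tool goes at most 41.7 mm and 7.16 degrees, less where a joint would pass 70% of its speed; a pose out of reach is approached as far as the arm can. A call with a number of a shift or a turn outside -1 to 1 is refused whole. A call with a gripper value outside its range is refused whole. The fingers move at their own pace and stop on an object; "newtons" is the grip in N (left out, the last holds). Time passes only in rows, so rows that repeat a pose let the fingers close. It gives the time, the measured TCP pose, the force and the opening at its end, in the units of the state.
- env.sense(): the state, without advancing time (a new reading comes with each control period).
- env.grab_frame(name): name is "scene" or "side" or "wrist"; returns the picture (384x512x3 uint8, blue, green, red); there is no depth.
- env.camera_model(name): a dict with "fx", "fy", "cx", "cy" (pixels), "R" (3x3) and "t" (3): a world point X has camera coordinates R X + t; the wrist camera has in their place "hand_eye" (4x4, takes a point from camera to tool coordinates, whose origin is the TCP and whose axes are the flange's). Camera axes: x right, y down, z forward; pixel columns grow to the right and rows downward; lengths in m; the calibration is good to about 2 mm. The wrist camera is an equidistant fisheye: a pixel r from the principal point sees the ray r / f radians off the axis. A picture is of the moment at which its call begins: read the wrist's pose just before it. camera_model takes no time and is no camera call.
- env.sign_off(): hands the job in, once; it reports no verdict.
The state is a dict: "clock": time; "joint_pos": joint angles; "dq": joint speeds; "effort": joint torques, N m; "position": TCP position; "tool_rot": TCP orientation; "wrist_force": force on the tool from outside, world axes, zero at the start; "moment": the same for the moment, N m; "gripper_width": finger opening in m.
Only numpy, scipy, OpenCV 4.12 (cv2) and the standard library are available. Lean on these libraries where they do the work, as an engineer would, in place of code of your own. Each camera call takes 0.05 s, during which the arm holds its last target.

## Working session

There is one attempt and no reset: what is moved stays moved. The work goes in short steps, Python scripts to look and compute and a tool call to move; the robot and the scene stay as the last step left them, time stands still between calls to the robot, and variables do not carry over. Pictures are saved under pics/ and viewed, and the job is handed in when it is done.

Besides the shell and the picture viewer there is one more tool, called as name(argument=value, ...), one argument or row to a line, values as JSON. arm_command: Moves the arm, as the interface text tells. Scaled input: -1 to 1 covers 10 cm each way for a shift and 120 degrees each way for a turn. Its arguments: {"type":"object","properties":{"targets":{"type":"array"},"newtons":{"type":"number"}},"required":["targets"]}

```bash
mkdir -p pics; cat > h.py <<'E'
import numpy as np, cv2
from workcell import env
def ray(cm,u,v):
    d=np.array([(u-cm['cx'])/cm['fx'],(v-cm['cy'])/cm['fy'],1.0])
    R=np.array(cm['R']);t=np.array(cm['t'])
    return -R.T@t, R.T@d
def onz(name,u,v,z):
    c,d=ray(env.camera_model(name),u,v); return c+d*(z-c[2])/d[2]
def proj(name,X):
    cm=env.camera_model(name); p=np.array(cm['R'])@np.array(X)+np.array(cm['t'])
    return cm['fx']*p[0]/p[2]+cm['cx'],cm['fy']*p[1]/p[2]+cm['cy']
E
python3 - <<'E'
from h import *
print(env.sense())
for n in ('scene','side','wrist'):
    im=env.grab_frame(n); cv2.imwrite(f'pics/{n}0.png',im); print(n,env.camera_model(n))
E
```

```text
{'clock': 0.0, 'joint_pos': array([ 6.21927204e-04,  1.22233027e+01, -2.00741754e+00,  7.58322374e+01,
       -5.30532747e-04,  9.00005707e+01]), 'dq': array([-0.12326616, -0.00551974,  0.0392684 , -0.02680488,  0.00732055,
       -0.01630653]), 'effort': array([-1.43474466e-03, -6.86183596e+01,  4.87125492e+01,  1.75234705e-02,
       -1.83502889e-04, -7.31988712e-05]), 'position': array([4.99659837e-01, 2.50133451e-06, 2.30834953e-01]), 'tool_rot': array([[-9.03812810e-07,  9.99999396e-01, -1.09881785e-03],
       [ 1.00000000e+00,  8.93625692e-07, -9.27147055e-06],
       [-9.27048302e-06, -1.09881786e-03, -9.99999396e-01]]), 'wrist_force': array([ 0.91021663, -0.20981799, -0.59845932]), 'moment': array([ 0.03428207, -0.00444663, -0.0416272 ]), 'gripper_width': 0.08510185420880699}
scene {'fx': 437.7341103162847, 'fy': 437.7341103162847, 'cx': 261.35668735622676, 'cy': 193.11679106414164, 'R': array([[ 2.00020828e-01,  9.79791559e-01,  4.12477279e-04],
       [ 8.09402217e-01, -1.64999207e-01, -5.63598539e-01],
       [-5.52141033e-01,  1.13065307e-01, -8.26048737e-01]]), 't': array([-0.06522031, -0.35359411,  1.60194803])}
side {'fx': 500.13228823539004, 'fy': 500.13228823539004, 'cx': 258.0721824195767, 'cy': 202.16957742430682, 'R': array([[ 0.81958594, -0.57287535,  0.00962862],
       [-0.35422528, -0.51983907, -0.77736207],
       [ 0.45033691,  0.63370433, -0.62897973]]), 't': array([-0.43082074,  0.24090093,  1.50419253])}
wrist {'fx': 297.3186396354542, 'fy': 297.3186396354542, 'cx': 254.69416597173628, 'cy': 191.02336149646106, 'hand_eye': array([[ 2.97725505e-04, -9.44786388e-01, -3.27686728e-01,
         8.38566424e-02],
       [ 9.99999208e-01,  6.81973312e-04, -1.05769872e-03,
         6.18308586e-04],
       [ 1.22277296e-03, -3.27686154e-01,  9.44785843e-01,
        -1.42155690e-01],
       [ 0.00000000e+00,  0.00000000e+00,  0.00000000e+00,
         1.00000000e+00]])}
```

View pics/scene0.png

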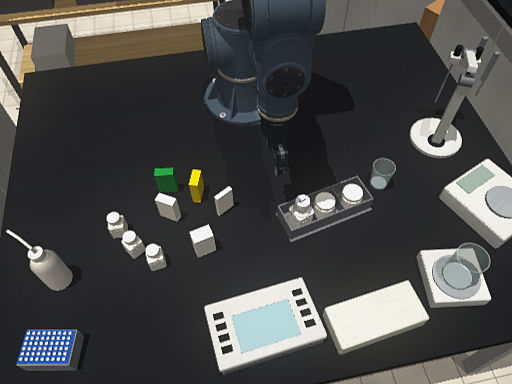

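View pics/side0.png

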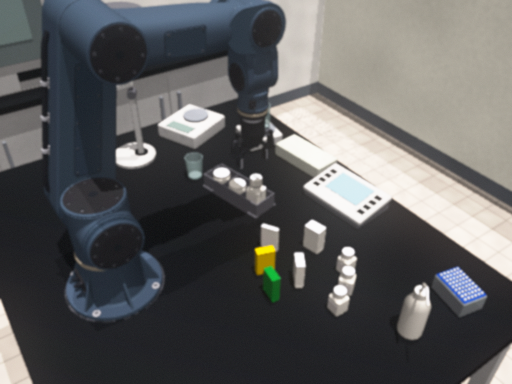

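View pics/wrist0.png

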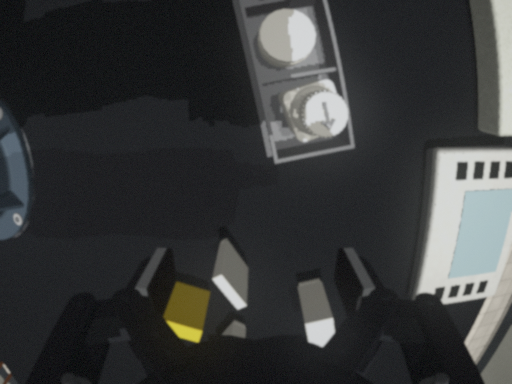

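```bash
python3 - <<'E'
import cv2,numpy as np
a=cv2.imread('pics/scene0.png')[150:270,90:400]; b=cv2.imread('pics/side0.png')[150:320,190:370]
cv2.imwrite('pics/sc_crop.png',cv2.resize(a,None,fx=2.55,fy=2.55,interpolation=cv2.INTER_CUBIC)); cv2.imwrite('pics/sd_crop.png',cv2.resize(b,None,fx=3.5,fy=3.5,interpolation=cv2.INTER_CUBIC))
E
```

```text
(no output)
```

View pics/sc_crop.png

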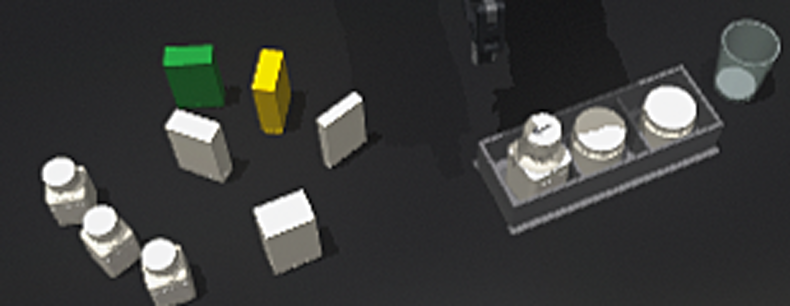

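View pics/sd_crop.png

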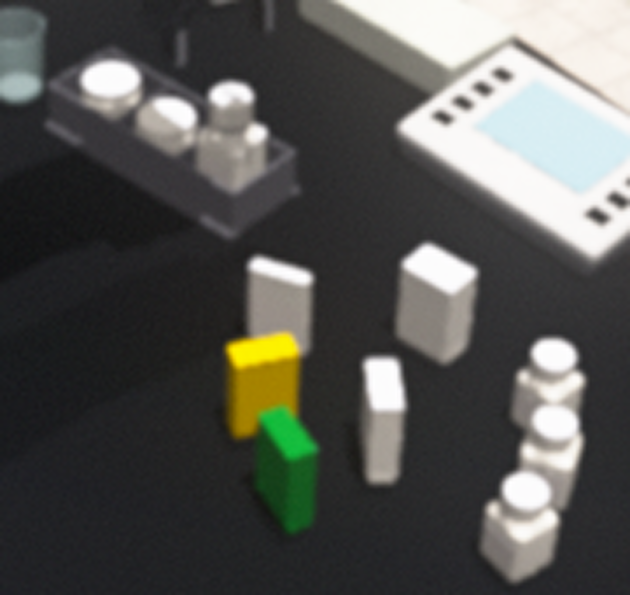

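```bash
cat > m.py <<'E'
from h import *
def warp(name,im,z,x0,x1,y0,y1,s=2000):
    # top-down metric rectification on plane z; col = (y1-y)*s?, use col=x,row=y
    P=np.array([[x0,y0,z],[x1,y0,z],[x1,y1,z],[x0,y1,z]])
    src=np.float32([proj(name,p) for p in P])
    W=int((x1-x0)*s);H=int((y1-y0)*s)
    dst=np.float32([[0,H],[W,H],[W,0],[0,0]])
    return cv2.warpPerspective(im,cv2.getPerspectiveTransform(src,dst),(W,H),flags=cv2.INTER_CUBIC)
E
python3 - <<'E'
from m import *
im=cv2.imread('pics/scene0.png'); sd=cv2.imread('pics/side0.png')
for n,I,pts in (('scene',im,[(167,199),(224,193),(203,231)]),('side',sd,[(300,257),(270,228),(315,227)])):
    for u,v in pts: print(n,onz(n,u,v,.092).round(3))
# print gray profile threshold for top faces
w=warp('scene',im,.092,.40,.70,-.38,-.10,2000); cv2.imwrite('pics/w_sc.png',w)
w=warp('side',sd,.092,.40,.70,-.38,-.10,2000); cv2.imwrite('pics/w_sd.png',w)
for n,u,v in [('scene',302,203),('side',256,180)]: print(n,onz(n,u,v,.119+.004))
E
```

```text
scene [ 0.46  -0.3    0.092]
scene [ 0.472 -0.139  0.092]
scene [ 0.584 -0.213  0.092]
side [ 0.465 -0.3    0.092]
side [ 0.467 -0.148  0.092]
side [ 0.586 -0.223  0.092]
scene [0.56874368 0.06350785 0.123     ]
side [0.55045962 0.04989281 0.123     ]
```

View pics/w_sc.png

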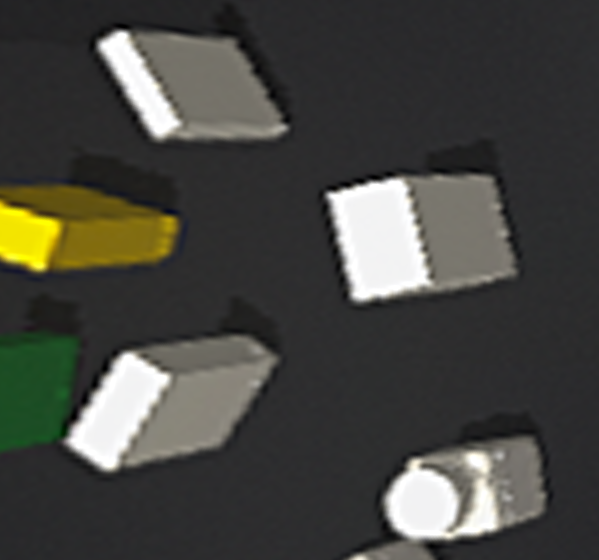

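View pics/w_sd.png

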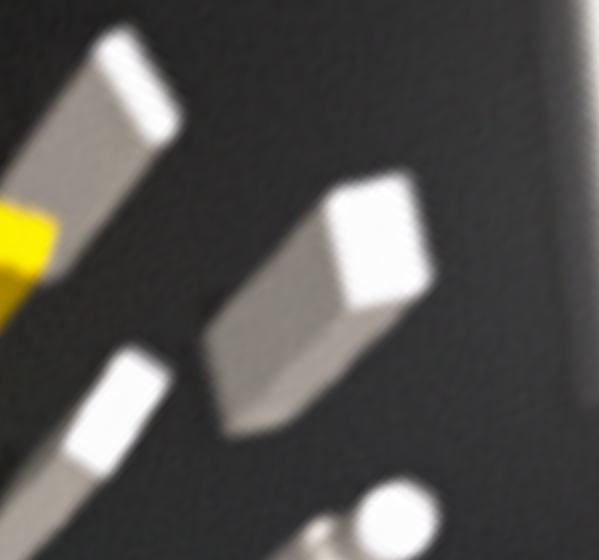

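```bash
python3 - <<'E'
from m import *
im=cv2.imread('pics/scene0.png'); sd=cv2.imread('pics/side0.png')
out=[]
for z in (.056,.123):
  for n,I in (('scene',im),('side',sd)):
    w=warp(n,I,z,.42,.68,-.06,.26,1500)
    out.append(w)
cv2.imwrite('pics/w_r1.png',np.hstack(out[:2]));cv2.imwrite('pics/w_r2.png',np.hstack(out[2:]))
for n in ('w_sc','w_sd'):
    g=cv2.cvtColor(cv2.imread(f'pics/{n}.png'),cv2.COLOR_BGR2HSV)
    for th in (200,215,230):
        m=((g[...,2]>th)&(g[...,1]<60)).astype(np.uint8)
        cs,_=cv2.findContours(m,cv2.RETR_EXTERNAL,cv2.CHAIN_APPROX_NONE)
        for c in cs:
            if cv2.contourArea(c)>1500:
                (a,b),s,r=cv2.minAreaRect(c)
                print(n,th,(.40+a/2000).__round__(4),(-.10-b/2000).__round__(4),np.round(np.array(s)/2,1),round(r,1))
E
```

```text
w_sc 200 0.621 -0.3493 [38.5 54. ] 90.0
w_sc 200 0.459 -0.3049 [27.2 56. ] 32.2
w_sc 200 0.5897 -0.2194 [56.1 39.1] 76.2
w_sc 200 0.4699 -0.1421 [55.7 14.6] 58.7
w_sc 215 0.621 -0.3493 [37.5 53. ] 90.0
w_sc 215 0.459 -0.3049 [26.5 55.3] 31.7
w_sc 215 0.5897 -0.2193 [55.7 38.6] 76.7
w_sc 215 0.4699 -0.1421 [55.1 14.1] 59.4
w_sc 230 0.613 -0.3534 [36.5 32.8] 34.2
w_sc 230 0.459 -0.305 [25.5 54.6] 31.8
w_sc 230 0.5896 -0.2192 [55.1 37.7] 76.2
w_sc 230 0.4699 -0.142 [54.4 13.4] 59.0
w_sd 200 0.5971 -0.3612 [35.3 38.5] 63.4
w_sd 200 0.4569 -0.3069 [28.  60.2] 33.7
w_sd 200 0.5882 -0.2219 [60.2 41.9] 76.8
w_sd 200 0.4682 -0.1443 [56.3 18.6] 58.6
w_sd 215 0.5971 -0.3614 [33.9 36.4] 45.0
w_sd 215 0.4569 -0.3069 [26.9 58.1] 33.7
w_sd 215 0.5882 -0.2216 [58.3 40. ] 76.7
w_sd 215 0.4685 -0.1442 [54.8 16.5] 58.6
w_sd 230 0.5972 -0.3613 [32.6 34.1] 36.9
w_sd 230 0.4571 -0.3068 [25.8 55.2] 34.3
w_sd 230 0.5882 -0.2214 [56.4 38. ] 77.0
w_sd 230 0.4685 -0.1441 [53.2 14.2] 58.4
```

View pics/w_r1.png

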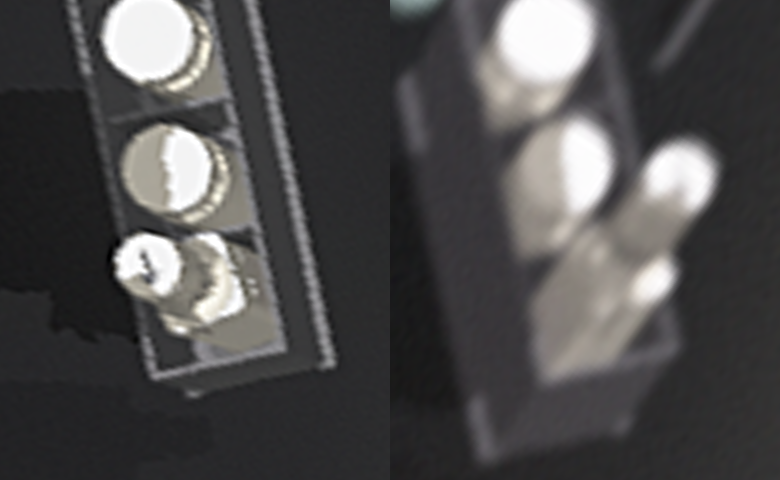

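View pics/w_r2.png

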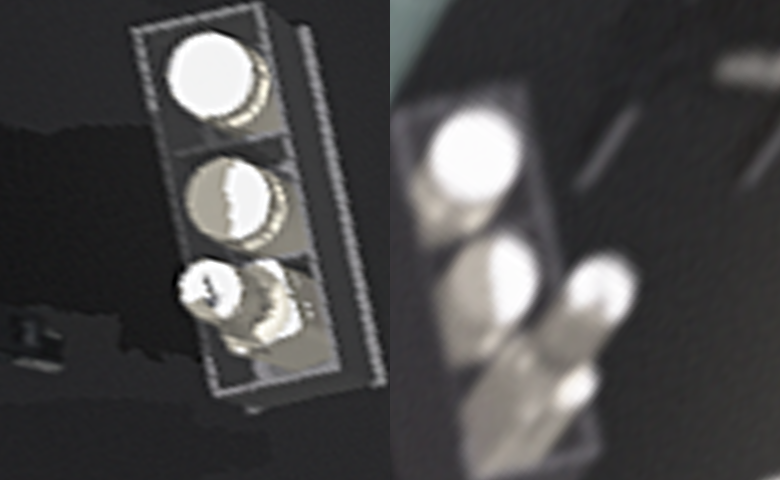

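```bash
python3 - <<'E'
from m import *
im=cv2.imread('pics/scene0.png'); sd=cv2.imread('pics/side0.png')
w=warp('scene',im,.056,.44,.66,-.02,.30,1875); 
s=warp('side',sd,.056,.44,.66,-.02,.30,1875); 
cv2.imwrite('pics/rk.png',np.hstack([w,s])[:, :800])
w=warp('scene',im,.074,.48,.64,0,.14,2500); s=warp('side',sd,.074,.48,.64,0,.14,2500); cv2.imwrite('pics/bt.png',np.hstack([w,s]))
# buffers, green, yellow positions
for nm,u,v,z in (('green top',165,171,.092),('yellow top',197,172,.092),('buf',115,217,.083),('buf',131,236,.083),('buf',153,249,.083),('beaker',384,165,.085)):
    print(nm,onz('scene',u,v,z).round(3))
E
```

```text
green top [ 0.36  -0.298  0.092]
yellow top [ 0.382 -0.205  0.092]
buf [ 0.485 -0.447  0.083]
buf [ 0.555 -0.406  0.083]
buf [ 0.606 -0.35   0.083]
beaker [0.463 0.348 0.085]
```

View pics/rk.png

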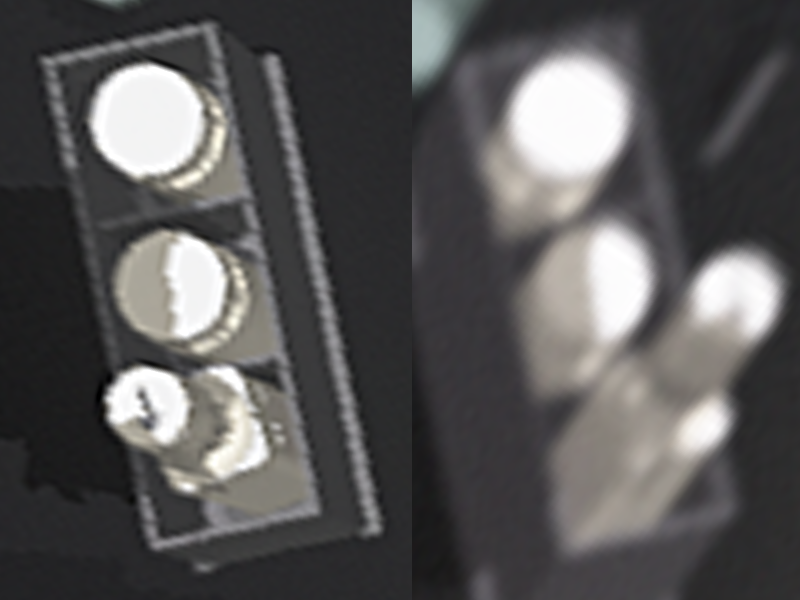

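View pics/bt.png

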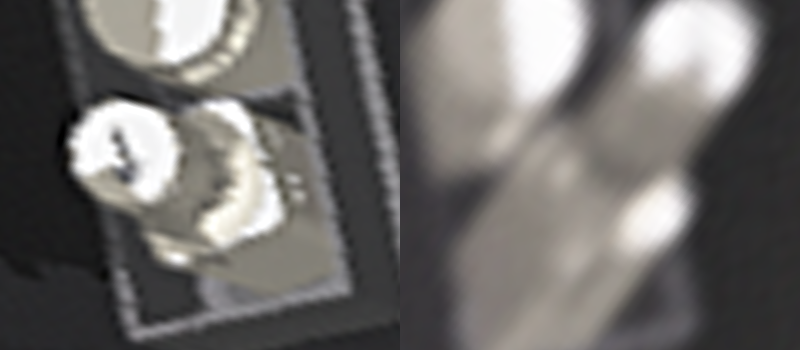

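arm_command(
  targets=[0,0.66,0.6,0.5,-0.855,0,0.66,0.6,0.5,-0.855,0,0.66,0.6,0.5,-0.855,0,0.66,0.6,0.5,-0.855,0,0.66,0.6,0.5,-0.855],
  newtons=30,
)

```text
clock: 0.57
position: [0.5595, 0.0668, 0.1793]
tool_rot: [[-0.591, 0.807, -0.003], [0.807, 0.591, -0.0], [0.002, -0.002, -1.0]]
wrist_force: [0.4, -0.7, 1.0]
gripper_width: 0.0852
```

arm_command(
  targets=[0,0,0,0,-0.553,0,0,0,0,-0.553,0,0,0,0,-0.553,0,0,0,0,-0.553,0,0,0,0,-0.553],
)

```text
clock: 0.98
position: [0.5594, 0.0669, 0.1791]
tool_rot: [[-0.951, 0.309, -0.002], [0.309, 0.951, 0.0], [0.002, -0.0, -1.0]]
wrist_force: [-1.1, 0.2, 0.4]
gripper_width: 0.0854
```

arm_command(
  targets=[0,0,0,0,-0.25,0,0,0,0,-0.25,0,0,0,0,-0.25,0,0,0,0,-0.25,0,0,0,0,-0.25],
)

```text
clock: 1.4
position: [0.5592, 0.0669, 0.1788]
tool_rot: [[-0.977, -0.215, -0.003], [-0.215, 0.977, 0.0], [0.003, 0.001, -1.0]]
wrist_force: [0.1, -0.8, -0.2]
gripper_width: 0.0858
```

```bash
cat >> h.py <<'E'
def st():
    s=env.sense(); R=s['tool_rot']
    print('t',round(s['clock'],2),'p',np.round(s['position'],4),'yaw',round(np.degrees(np.arctan2(R[1,1],R[0,1])),2),'F',np.round(s['wrist_force'],1),'M',np.round(s['moment'],2),'w',round(s['gripper_width'],4),'j6',round(s['joint_pos'][5],1),'tilt',np.round(R[:2,2],4))
    return s
def totool(v):
    return np.round(env.sense()['tool_rot'].T@np.array(v)*10,3)
def wray(s,u,v):
    cm=env.camera_model('wrist'); d=np.array([u-cm['cx'],v-cm['cy']]); r=np.hypot(*d)
    th=r/cm['fx']; c=np.array([np.sin(th)*d[0]/r,np.sin(th)*d[1]/r,np.cos(th)])
    H=cm['hand_eye']; R=s['tool_rot']
    return R@H[:3,3]+s['position'], R@(H[:3,:3]@c)
def wonz(s,u,v,z):
    o,d=wray(s,u,v); return o+d*(z-o[2])/d[2]
def wproj(s,X):
    cm=env.camera_model('wrist'); H=cm['hand_eye']
    p=s['tool_rot'].T@(np.array(X)-s['position']); c=H[:3,:3].T@(p-H[:3,3])
    th=np.arctan2(np.hypot(c[0],c[1]),c[2]); k=cm['fx']*th/np.hypot(c[0],c[1])
    return cm['cx']+k*c[0],cm['cy']+k*c[1]
def wwarp(s,im,z,x0,x1,y0,y1,S=2000):
    W=int((x1-x0)*S);H=int((y1-y0)*S)
    mx=np.zeros((H,W),np.float32);my=mx.copy()
    for r in range(H):
        for c in range(W):
            mx[r,c],my[r,c]=wproj(s,[x0+c/S,y1-r/S,z])
    return cv2.remap(im,mx,my,cv2.INTER_CUBIC)
E
python3 - <<'E'
from h import *
s=st(); im=env.grab_frame('wrist'); cv2.imwrite('pics/w1.png',im)
E
```

```text
t 1.4 p [0.5592 0.0669 0.1788] yaw 102.43 F [ 0.1 -0.8 -0.2] M [-0.01  0.01  0.03] w 0.0858 j6 -5.6 tilt [-0.0029  0.0003]
```

View pics/w1.png

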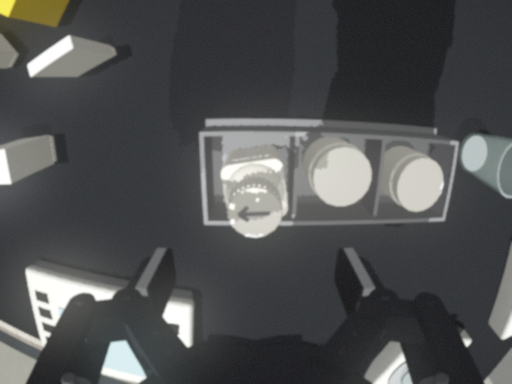

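```bash
python3 - <<'E'
from h import *
s=env.sense()
print('cap',wonz(s,254,213,.123).round(4))
for p in ((202,133),(458,143),(445,219),(205,223)): print(wonz(s,*p,.056).round(4))
im=cv2.imread('pics/w1.png')
a=wwarp(s,im,.123,.50,.62,0,.13,3000); b=wwarp(s,im,.074,.50,.62,0,.13,3000)
cv2.imwrite('pics/w1r.png',np.hstack([a,b]))
E
```

```text
cap [0.5604 0.0658 0.123 ]
[0.5222 0.0094 0.056 ]
[0.4673 0.2681 0.056 ]
[0.5531 0.288  0.056 ]
[0.6095 0.0267 0.056 ]Traceback (most recent call last):
  File "<stdin>", line 6, in <module>
  File "h.py", line 35, in wwarp
    mx[r,c],my[r,c]=wproj(s,[x0+c/S,y1-r/S,z])
                    ~~~~~^^^^^^^^^^^^^^^^^^^^^
  File "h.py", line 26, in wproj
    cm=env.camera_model('wrist'); H=cm['hand_eye']
ValueError: time passes only in moves, steps and waits
```

arm_command(
  targets=[0,-0.01,-0.013,0.3,0,0,-0.01,-0.013,0.6,0,0,-0.01,-0.013,0.77,0,0.6,-0.01,-0.013,0.77,0,0.8,-0.01,-0.013,0.77,0],
  newtons=25,
)

```text
clock: 1.87
position: [0.5597, 0.0658, 0.1016]
tool_rot: [[-0.977, -0.212, -0.004], [-0.212, 0.977, 0.0], [0.004, 0.001, -1.0]]
wrist_force: [-0.0, -0.2, 0.3]
gripper_width: 0.0637
```

arm_command(
  targets=[1,0,0,0,0,1,0,0,0,0,1,0,0,0,0,1,0,0,0,0],
)

```text
clock: 2.2
position: [0.5604, 0.066, 0.1027]
tool_rot: [[-0.977, -0.212, -0.003], [-0.212, 0.977, 0.001], [0.002, 0.001, -1.0]]
wrist_force: [-0.4, 0.8, 4.9]
gripper_width: 0.0391
```

```bash
sed -i 's/^from workcell import env/from workcell import env\n_cm={}/; s/env.camera_model(\x27wrist\x27)/CM("wrist")/; s/env.camera_model(name)/CM(name)/' h.py; cat >> h.py <<'E'
def CM(n):
    if n not in _cm: _cm[n]=env.camera_model(n)
    return _cm[n]
E
python3 -c "
from h import *
st(); cv2.imwrite('pics/s1.png',cv2.resize(env.grab_frame('scene')[130:260,220:400],None,fx=4,fy=4))"
```

```text
t 2.2 p [0.5604 0.066  0.1027] yaw 102.22 F [-0.4  0.8  4.9] M [ 0.31 -0.   -0.02] w 0.0391 j6 -5.5 tilt [-0.0026  0.0005]
```

View pics/s1.png

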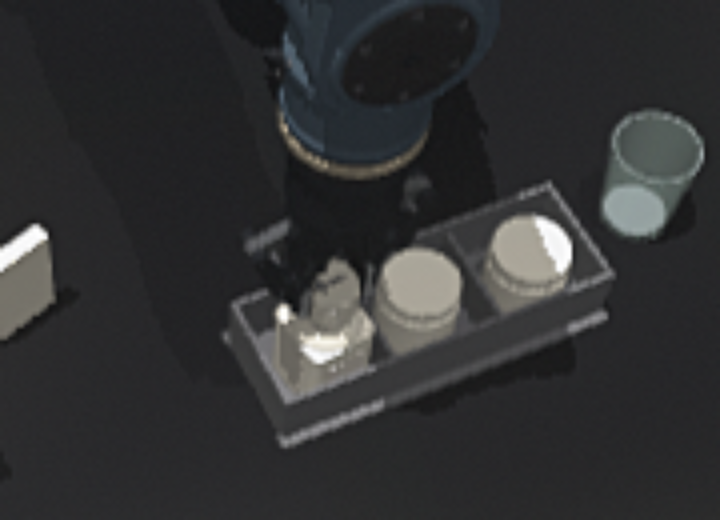

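arm_command(
  targets=[1,0,0.04,0,0,1,0,0.08,0,0,1,0,0.1,0,0],
)

```text
clock: 2.5
position: [0.5582, 0.0759, 0.1027]
tool_rot: [[-0.977, -0.212, -0.002], [-0.212, 0.977, -0.0], [0.003, 0.0, -1.0]]
wrist_force: [-0.8, -5.8, 4.5]
gripper_width: 0.039
```

arm_command(
  targets=[1,0,0.02,0,0,1,0,0.02,0,0],
)

```text
clock: 2.67
position: [0.5576, 0.0777, 0.1028]
tool_rot: [[-0.977, -0.212, -0.003], [-0.212, 0.977, -0.002], [0.003, -0.001, -1.0]]
wrist_force: [-0.6, -6.5, 4.3]
gripper_width: 0.0387
```

```bash
python3 -c "
from h import *
s=st(); print(s['tool_rot'].T@s['wrist_force'])"
```

```text
t 2.67 p [0.5576 0.0777 0.1028] yaw 102.22 F [-0.6 -6.5  4.3] M [-1.57  0.13  0.02] w 0.0387 j6 -4.2 tilt [-0.0025 -0.0019]
[ 1.92142705 -6.20760206 -4.28790499]
```

arm_command(
  targets=[1,0,0.02,0,0,1,0,0.02,0,0],
)

```text
clock: 2.83
position: [0.5573, 0.0787, 0.1029]
tool_rot: [[-0.977, -0.211, -0.002], [-0.211, 0.977, -0.005], [0.003, -0.004, -1.0]]
wrist_force: [0.8, -10.3, 4.6]
gripper_width: 0.0388
```

```bash
python3 -c "
from h import *
s=st(); print(s['tool_rot'].T@s['wrist_force'])
for n,c in (('scene',(170,240,230,350)),('side',(150,240,200,300))): cv2.imwrite('pics/s2%s.png'%n,cv2.resize(env.grab_frame(n)[c[0]:c[1],c[2]:c[3]],None,fx=6,fy=6))
st()"
```

```text
t 2.83 p [0.5573 0.0787 0.1029] yaw 102.2 F [  0.8 -10.3   4.6] M [-2.64 -0.18 -0.  ] w 0.0388 j6 -4.0 tilt [-0.002  -0.0047]
[  1.38403198 -10.26920956  -4.59342373]
t 2.93 p [0.5573 0.0786 0.1029] yaw 102.19 F [  0.4 -10.    5.4] M [-2.55 -0.22  0.02] w 0.0388 j6 -4.0 tilt [-0.0021 -0.0045]
```

View pics/s2scene.png

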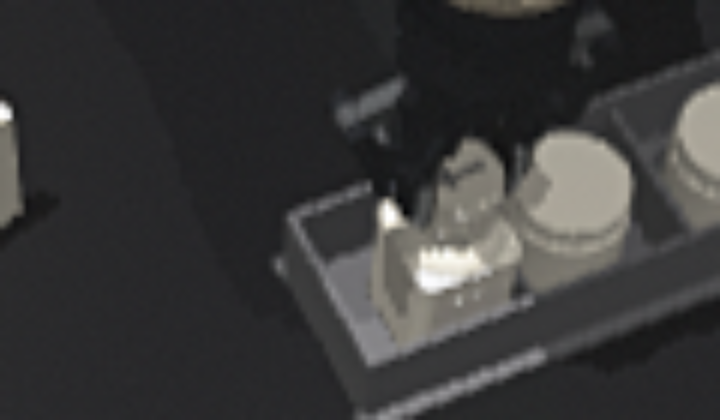

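View pics/s2side.png

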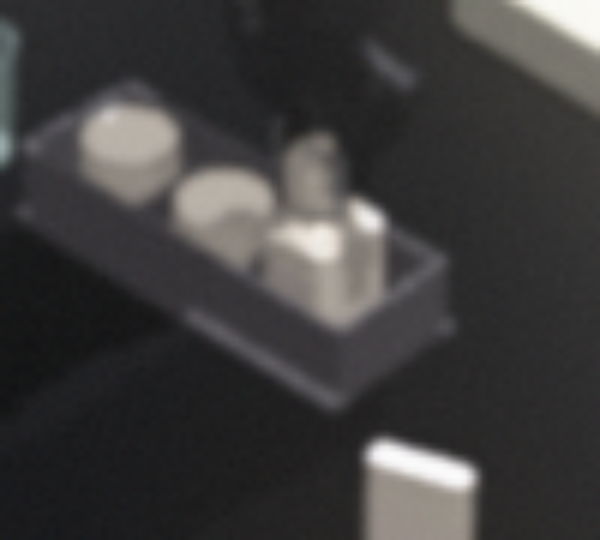

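arm_command(
  targets=[1,0,-0.015,0,0,0.5,0,-0.015,0,0,0,0,-0.015,0,0,0,0,-0.015,0,0,0,0,-0.015,-0.05,0],
)

```text
clock: 3.35
position: [0.557, 0.0774, 0.1072]
tool_rot: [[-0.977, -0.211, -0.004], [-0.211, 0.977, -0.004], [0.004, -0.004, -1.0]]
wrist_force: [-0.6, 0.2, 0.2]
gripper_width: 0.0768
```

arm_command(
  targets=[0,0,0,-0.4,0,0,0,0,-0.75,0,0,0,0,-0.9,0,0,0,0,-0.9,0],
)

```text
clock: 3.68
position: [0.559, 0.0783, 0.2015]
tool_rot: [[-0.977, -0.212, 0.002], [-0.212, 0.977, -0.003], [-0.001, -0.004, -1.0]]
wrist_force: [0.4, 0.1, 0.3]
gripper_width: 0.0853
```

```bash
python3 -c "
from h import *
s=st(); im=env.grab_frame('wrist'); cv2.imwrite('pics/w2.png',im)
a=wwarp(s,im,.123,.50,.62,0,.13,3000); b=wwarp(s,im,.074,.50,.62,0,.13,3000)
cv2.imwrite('pics/w2r.png',np.hstack([a,b]))
print(totool(np.array([.458,-.306,.15])-s['position']))
"
```

```text
t 3.68 p [0.559  0.0783 0.2015] yaw 102.22 F [0.4 0.1 0.3] M [ 0.01 -0.01  0.06] w 0.0853 j6 -4.1 tilt [ 0.0022 -0.0033]
[ 1.8  -3.54  0.53]
```

View pics/w2r.png

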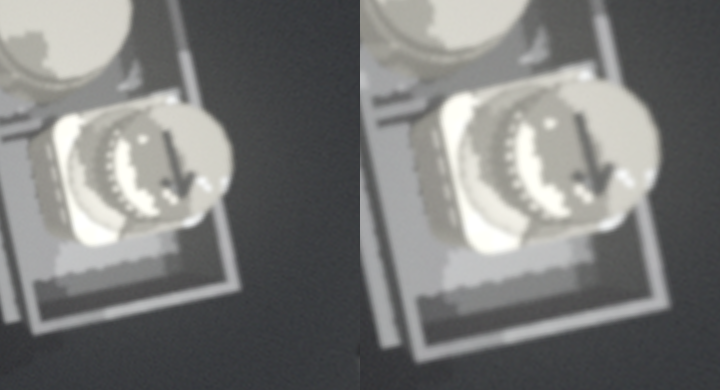

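arm_command(
  targets=[0,0.18,-0.36,0,0,0,0.36,-0.7,0,0,0,0.45,-0.885,0,0],
)

```text
clock: 3.98
position: [0.5315, -0.0201, 0.1989]
tool_rot: [[-0.977, -0.211, -0.002], [-0.211, 0.977, -0.004], [0.003, -0.004, -1.0]]
wrist_force: [-0.2, 0.5, 0.4]
gripper_width: 0.0857
```

arm_command(
  targets=[0,0.18,-0.36,0,0,0,0.36,-0.7,0,0,0,0.45,-0.885,0,0],
)

```text
clock: 4.23
position: [0.5044, -0.1189, 0.1985]
tool_rot: [[-0.978, -0.21, -0.004], [-0.21, 0.978, -0.004], [0.004, -0.004, -1.0]]
wrist_force: [-0.6, -0.3, -0.7]
gripper_width: 0.0848
```

arm_command(
  targets=[0,0.18,-0.36,0,0,0,0.36,-0.7,0,0,0,0.45,-0.885,0,0,0,0.45,-0.885,0,0],
)

```text
clock: 4.57
position: [0.4774, -0.2182, 0.198]
tool_rot: [[-0.978, -0.206, -0.005], [-0.206, 0.978, -0.004], [0.006, -0.003, -1.0]]
wrist_force: [-0.1, 0.2, -0.1]
gripper_width: 0.0855
```

```bash
python3 -c "
from h import *
s=st()
print(totool(np.array([.458,-.306,.2])-s['position']))
"
```

```text
t 4.57 p [ 0.4774 -0.2182  0.198 ] yaw 101.91 F [-0.1  0.2 -0.1] M [-0.01 -0.04 -0.  ] w 0.0855 j6 -36.3 tilt [-0.0052 -0.0045]
[ 0.371 -0.82  -0.015]
```

arm_command(
  targets=[0,0.2,-0.4,0,0.2,0,0.37,-0.82,0,0.374,0,0.37,-0.82,0,0.374,0,0.37,-0.82,0,0.374,0,0.37,-0.82,0,0.374],
)

```text
clock: 4.98
position: [0.4576, -0.3062, 0.1974]
tool_rot: [[-0.913, 0.409, -0.006], [0.409, 0.913, -0.003], [0.004, -0.006, -1.0]]
wrist_force: [1.0, 0.2, -0.5]
gripper_width: 0.085
```

arm_command(
  targets=[0,0,0,0,0.076,0,0,0,0,0.076,0,0,0,0,0.076],
)

```text
clock: 5.23
position: [0.4575, -0.3055, 0.1965]
tool_rot: [[-0.835, 0.55, -0.007], [0.55, 0.835, -0.002], [0.005, -0.006, -1.0]]
wrist_force: [-0.2, -0.1, -0.8]
gripper_width: 0.0856
```

```bash
python3 -c "
from h import *
s=st(); im=env.grab_frame('wrist'); cv2.imwrite('pics/w3.png',im)
a=wwarp(s,im,.092,.36,.56,-.4,-.22,2500)
cv2.imwrite('pics/w3r.png',a)
g=cv2.cvtColor(a,cv2.COLOR_BGR2GRAY)
for th in (150,170,190,210,225):
    cs,_=cv2.findContours((g>th).astype(np.uint8),cv2.RETR_EXTERNAL,cv2.CHAIN_APPROX_NONE)
    for c in cs:
        if cv2.contourArea(c)>1500:
            (x,y),sz,r=cv2.minAreaRect(c); print(th,round(.36+x/2500,4),round(-.22-y/2500,4),np.round(np.array(sz)/2.5,1),round(r,1))
"
```

```text
t 5.23 p [ 0.4575 -0.3055  0.1965] yaw 56.66 F [-0.2 -0.1 -0.8] M [ 0.02 -0.   -0.03] w 0.0856 j6 -0.2 tilt [-0.0074 -0.0022]
150 0.5448 -0.3942 [10.8 29.6] 90.0
150 0.5257 -0.3843 [23.1 41.1] 63.1
150 0.4579 -0.3053 [27.1 56.6] 32.7
150 0.4006 -0.227 [14.  48.4] 90.0
170 0.458 -0.3053 [26.2 56.1] 32.8
190 0.4582 -0.3054 [25.2 55.5] 32.8
210 0.4581 -0.3054 [24.1 54.5] 32.7
225 0.4583 -0.3053 [22.8 53.6] 32.9
```

View pics/w3.png

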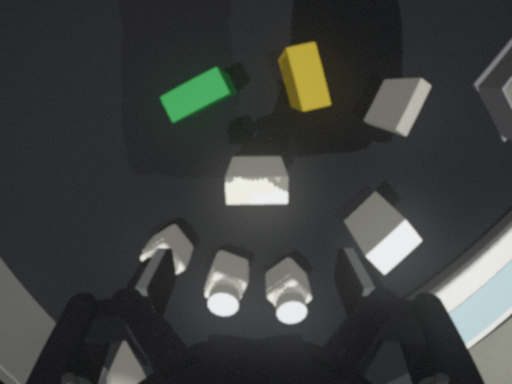

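View pics/w3r.png

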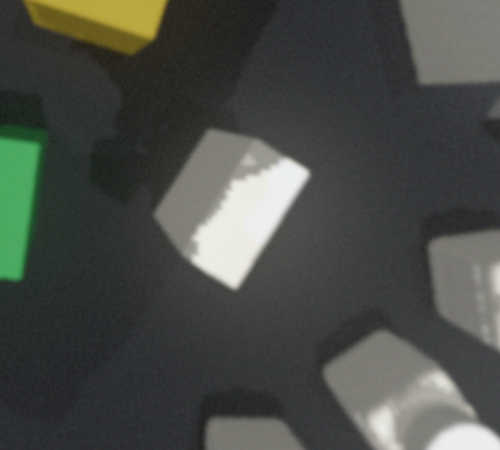

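arm_command(
  targets=[0,0,0,0.3,-0.005,0,0,0,0.6,-0.005,0,0,0,0.8,-0.005,0,0,0,0.8,-0.005],
)

```text
clock: 5.62
position: [0.4549, -0.3039, 0.1126]
tool_rot: [[-0.844, 0.536, -0.012], [0.536, 0.844, 0.001], [0.011, -0.006, -1.0]]
wrist_force: [-1.1, 0.2, -1.4]
gripper_width: 0.0857
```

```bash
python3 -c "
from h import *
s=st();print(totool(np.array([.458,-.3054,.055])-s['position']))"
```

```text
t 5.62 p [ 0.4549 -0.3039  0.1126] yaw 57.6 F [-1.1  0.2 -1.4] M [ 0.02  0.05 -0.01] w 0.0857 j6 -1.2 tilt [-0.0125  0.0012]
[-0.041  0.007  0.575]
```

arm_command(
  targets=[0,-0.041,0.007,0.2,0,0,-0.041,0.007,0.4,0,0,-0.041,0.007,0.4,0],
)

```text
clock: 5.87
position: [0.4571, -0.3044, 0.0704]
tool_rot: [[-0.845, 0.534, -0.016], [0.534, 0.845, 0.003], [0.015, -0.005, -1.0]]
wrist_force: [-0.9, 1.1, -1.5]
gripper_width: 0.0854
```

```bash
python3 -c "
from h import *
s=st();print(totool(np.array([.458,-.3054,.055])-s['position']))"
```

```text
t 5.87 p [ 0.4571 -0.3044  0.0704] yaw 57.71 F [-0.9  1.1 -1.5] M [ 0.02  0.03 -0.  ] w 0.0854 j6 -1.2 tilt [-0.0157  0.0034]
[-0.015 -0.003  0.154]
```

arm_command(
  targets=[0,-0.02,-0.003,0.154,0,0,-0.02,-0.003,0.154,0,0.5,-0.02,-0.003,0.154,0,1,-0.02,-0.003,0.154,0,1,-0.02,-0.003,0.154,0],
  newtons=60,
)

```text
clock: 6.28
position: [0.4592, -0.3061, 0.0567]
tool_rot: [[-0.845, 0.534, -0.014], [0.534, 0.845, 0.002], [0.013, -0.005, -1.0]]
wrist_force: [-1.9, 0.6, 5.4]
gripper_width: 0.0551
```

```bash
python3 -c "
from h import *
s=st();print(totool(np.array([.458,-.3054,.055])-s['position']))
cv2.imwrite('pics/s3.png',cv2.resize(env.grab_frame('side')[180:330,220:370],None,fx=4,fy=4))"
```

```text
t 6.28 p [ 0.4592 -0.3061  0.0567] yaw 57.72 F [-1.9  0.6  5.4] M [0.26 0.38 0.03] w 0.0551 j6 -1.2 tilt [-0.0137  0.0023]
[ 0.014 -0.     0.017]
```

View pics/s3.png

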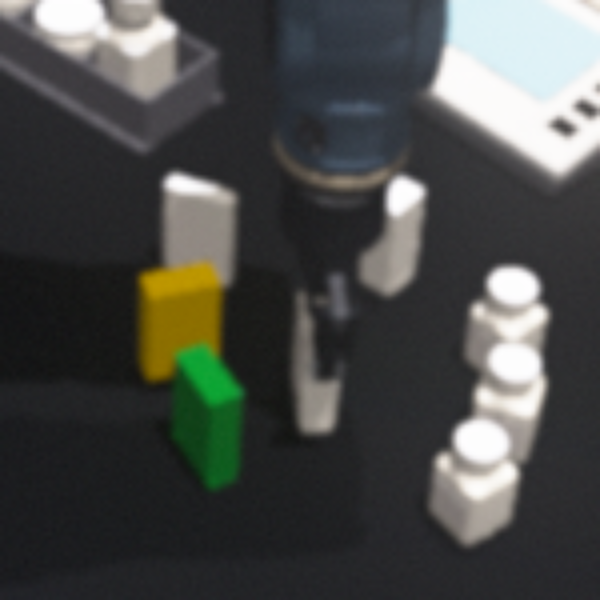

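arm_command(
  targets=[1,0,0,-0.15,0,1,0,0,-0.45,0,1,0,0,-0.75,0,1,0,0,-1,0,1,0,0,-1,0],
  newtons=60,
)

```text
clock: 6.75
position: [0.4627, -0.3077, 0.1627]
tool_rot: [[-0.845, 0.534, -0.007], [0.534, 0.845, -0.002], [0.005, -0.006, -1.0]]
wrist_force: [1.6, -0.0, -0.4]
gripper_width: 0.0555
```

```bash
python3 -c "
from h import *
s=st();print(totool(np.array([.563,.0355,.2])-s['position']))"
```

```text
t 6.75 p [ 0.4627 -0.3077  0.1627] yaw 57.73 F [ 1.6 -0.  -0.4] M [-0.06 -0.06 -0.01] w 0.0555 j6 -1.2 tilt [-0.0071 -0.0021]
[ 0.986  3.435 -0.387]
```

arm_command(
  targets=[1,0,0.1,-0.2,0,1,0.1,0.4,-0.37,0,1,0.25,0.8,-0.37,0,1,0.25,0.86,-0.37,0,1,0.25,0.86,-0.37,0],
)

```text
clock: 7.17
position: [0.4885, -0.2193, 0.2001]
tool_rot: [[-0.847, 0.531, -0.006], [0.531, 0.847, -0.002], [0.004, -0.005, -1.0]]
wrist_force: [0.1, -0.2, -1.0]
gripper_width: 0.0549
```

arm_command(
  targets=[1,0.1,0.37,0,0,1,0.2,0.74,0,0,1,0.25,0.86,0,0,1,0.25,0.86,0,0],
)

```text
clock: 7.5
position: [0.5133, -0.1311, 0.1998]
tool_rot: [[-0.849, 0.529, -0.006], [0.529, 0.849, -0.002], [0.004, -0.005, -1.0]]
wrist_force: [-0.9, 0.1, -1.4]
gripper_width: 0.0557
```

arm_command(
  targets=[1,0.1,0.37,0,0,1,0.2,0.74,0,0,1,0.25,0.86,0,0.1,1,0.25,0.86,0,0.18,1,0.25,0.86,0,0.18],
)

```text
clock: 7.92
position: [0.5376, -0.045, 0.1994]
tool_rot: [[-0.592, 0.806, -0.006], [0.806, 0.592, -0.002], [0.002, -0.006, -1.0]]
wrist_force: [-0.3, -0.2, -0.4]
gripper_width: 0.0552
```

```bash
python3 -c "
from h import *
s=st();print(totool(np.array([.563,.0355,.2])-s['position']))
cv2.imwrite('pics/s4.png',cv2.resize(env.grab_frame('side')[130:330,180:380],None,fx=3,fy=3))"
```

```text
t 7.92 p [ 0.5376 -0.045   0.1994] yaw 36.31 F [-0.3 -0.2 -0.4] M [-0.02  0.06 -0.  ] w 0.0552 j6 49.0 tilt [-0.0063 -0.0021]
[ 0.498  0.681 -0.009]
```

View pics/s4.png

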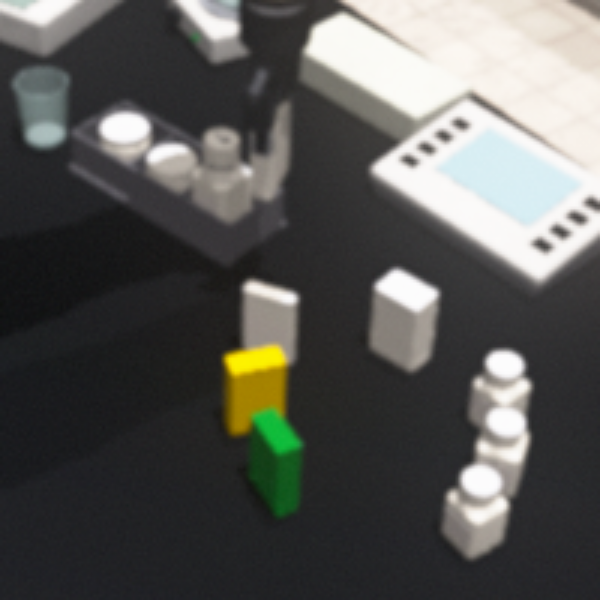

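arm_command(
  targets=[1,0.2,0.28,0,0.1,1,0.4,0.56,0,0.2,1,0.485,0.675,0,0.2,1,0.485,0.675,0,0.2,1,0.485,0.675,0,0.2],
)

```text
clock: 8.38
position: [0.5643, 0.0331, 0.1989]
tool_rot: [[-0.203, 0.979, -0.007], [0.979, 0.203, -0.002], [-0.001, -0.007, -1.0]]
wrist_force: [-0.3, 0.0, -1.3]
gripper_width: 0.0553
```

```bash
python3 -c "
from h import *
s=st();print(totool(np.array([.5633,.0341,.2])-s['position']))
cv2.imwrite('pics/w4.png',env.grab_frame('wrist'))"
```

```text
t 8.38 p [0.5643 0.0331 0.1989] yaw 11.7 F [-0.3  0.  -1.3] M [0.05 0.03 0.05] w 0.0553 j6 81.7 tilt [-0.0066 -0.0025]
[ 0.012 -0.007 -0.011]
```

View pics/w4.png

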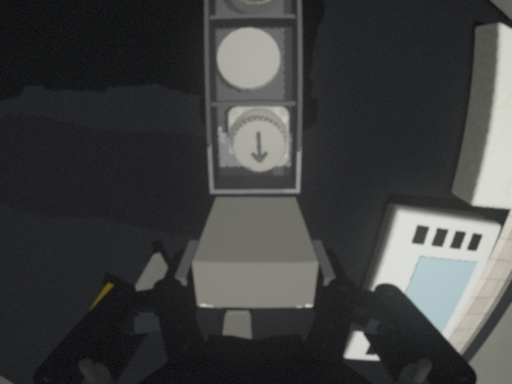

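```bash
python3 -c "
from h import *
s=env.sense();R=s['tool_rot'];p=s['position']
zt=p[2]+.0353; zb=p[2]-.0567
im=cv2.imread('pics/w4.png');g=cv2.cvtColor(im,cv2.COLOR_BGR2GRAY).astype(int)
for c in (230,255,280):
    print(c,[ (r,g[r,c]) for r in range(186,203)]); print([(r,g[r,c]) for r in range(256,270)],[(r,g[r,c]) for r in range(298,312)])
for r,z in ((262,zt),(305,zt),(197,zb),(199,zb),(201,zb+.006)):
    print(r,(R.T@(wonz(s,255,r,z)-p)*1000).round(1))
for q,z in (((196,262),zt),((314,262),zt),((217,197),zb),((296,197),zb)): print((R.T@(wonz(s,*q,z)-p)*1000).round(1))
print('rack end rim',[wonz(s,*q,.056).round(4) for q in ((209,192),(299,191))])
print('cap',wonz(s,259.5,143,.123).round(4))
"
```

```text
230 [(186, np.int64(60)), (187, np.int64(62)), (188, np.int64(74)), (189, np.int64(96)), (190, np.int64(118)), (191, np.int64(128)), (192, np.int64(123)), (193, np.int64(102)), (194, np.int64(72)), (195, np.int64(59)), (196, np.int64(69)), (197, np.int64(91)), (198, np.int64(105)), (199, np.int64(105)), (200, np.int64(106)), (201, np.int64(109)), (202, np.int64(106))]
[(256, np.int64(110)), (257, np.int64(108)), (258, np.int64(109)), (259, np.int64(109)), (260, np.int64(111)), (261, np.int64(113)), (262, np.int64(121)), (263, np.int64(127)), (264, np.int64(131)), (265, np.int64(131)), (266, np.int64(133)), (267, np.int64(133)), (268, np.int64(132)), (269, np.int64(132))] [(298, np.int64(131)), (299, np.int64(130)), (300, np.int64(130)), (301, np.int64(131)), (302, np.int64(130)), (303, np.int64(130)), (304, np.int64(130)), (305, np.int64(125)), (306, np.int64(119)), (307, np.int64(89)), (308, np.int64(57)), (309, np.int64(62)), (310, np.int64(88)), (311, np.int64(103))]
255 [(186, np.int64(61)), (187, np.int64(65)), (188, np.int64(81)), (189, np.int64(107)), (190, np.int64(122)), (19
[... 1449 characters left out ...]
int64(131)), (266, np.int64(133)), (267, np.int64(131)), (268, np.int64(132)), (269, np.int64(132))] [(298, np.int64(132)), (299, np.int64(130)), (300, np.int64(130)), (301, np.int64(130)), (302, np.int64(129)), (303, np.int64(129)), (304, np.int64(130)), (305, np.int64(129)), (306, np.int64(123)), (307, np.int64(100)), (308, np.int64(68)), (309, np.int64(51)), (310, np.int64(47)), (311, np.int64(50))]
262 [ 14.9   0.5 -35.3]
305 [ -9.4   0.5 -35.3]
197 [10.3  0.5 56.7]
199 [ 8.8  0.5 56.7]
201 [ 9.6  0.5 50.7]
[ 14.3 -24.9 -35.1]
[ 14.6  25.8 -35.5]
[ 10.2 -26.8  56.9]
[10.4 29.8 56.5]
rack end rim [array([0.5208, 0.0066, 0.056 ]), array([0.6106, 0.0269, 0.056 ])]
cap [0.5578 0.078  0.123 ]
```

arm_command(
  targets=[1,0.021,0,0.2,-0.007,1,0.021,0,0.4,-0.007,1,0.021,0,0.57,-0.007,1,0.021,0,0.57,-0.007,1,0.021,0,0.57,-0.007],
)

```text
clock: 8.85
position: [0.5627, 0.0334, 0.1419]
tool_rot: [[-0.222, 0.975, -0.008], [0.975, 0.222, -0.003], [-0.001, -0.008, -1.0]]
wrist_force: [0.0, 0.0, 0.3]
gripper_width: 0.0551
```

```bash
python3 -c "
from h import *
s=st();p=s['position'];print('n',-.216*p[0]+.976*p[1])
cv2.imwrite('pics/w5.png',env.grab_frame('wrist'))
cv2.imwrite('pics/s5.png',cv2.resize(env.grab_frame('scene')[150:250,240:390],None,fx=5,fy=5))
cv2.imwrite('pics/d5.png',cv2.resize(env.grab_frame('side')[130:250,190:310],None,fx=5,fy=5))"
```

```text
t 8.85 p [0.5627 0.0334 0.1419] yaw 12.82 F [0.  0.  0.3] M [-0.01 -0.04  0.01] w 0.0551 j6 80.7 tilt [-0.0079 -0.0028]
n -0.08890830357656032
```

View pics/w5.png

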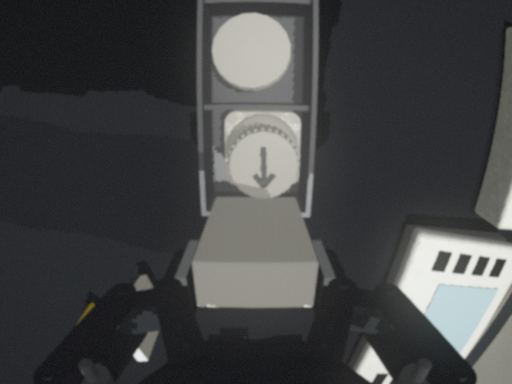

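View pics/s5.png

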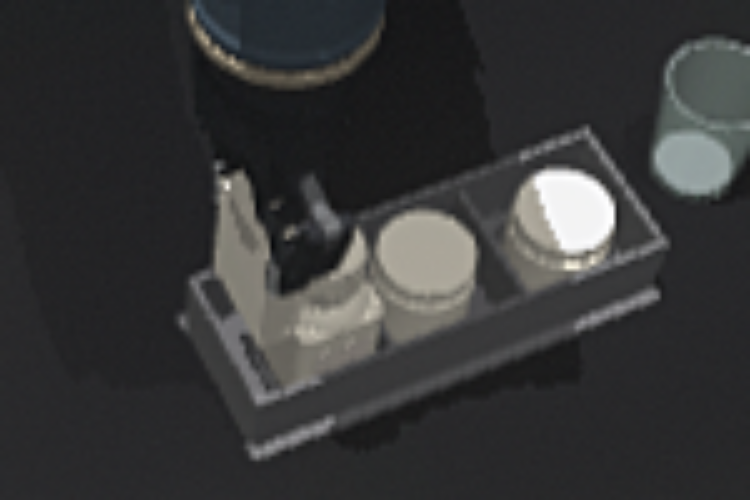

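View pics/d5.png

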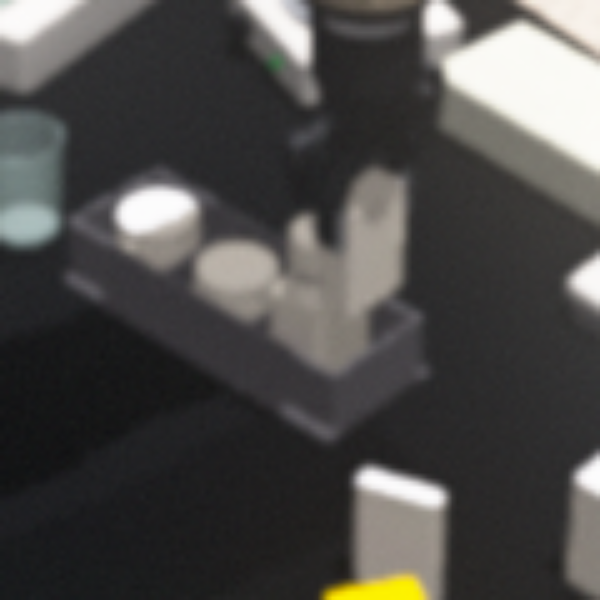

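arm_command(
  targets=[1,0.018,0.005,0,0.003,1,0.018,0.005,0.1,0.003,1,0.018,0.005,0.2,0.003,1,0.018,0.005,0.25,0.003,1,0.018,0.005,0.25,0.003],
)

```text
clock: 9.42
position: [0.5629, 0.0358, 0.1165]
tool_rot: [[-0.215, 0.977, -0.007], [0.977, 0.215, -0.003], [-0.001, -0.008, -1.0]]
wrist_force: [0.4, -0.2, -1.3]
gripper_width: 0.055
```

```bash
python3 -c "
from h import *
s=st();p=s['position'];print('n',-.216*p[0]+.976*p[1])
cv2.imwrite('pics/s6.png',cv2.resize(env.grab_frame('scene')[170:240,260:360],None,fx=7,fy=7))"
```

```text
t 9.42 p [0.5629 0.0358 0.1165] yaw 12.41 F [ 0.4 -0.2 -1.3] M [ 0.01  0.03 -0.  ] w 0.055 j6 81.3 tilt [-0.0074 -0.0027]
n -0.0866219507157944
```

View pics/s6.png

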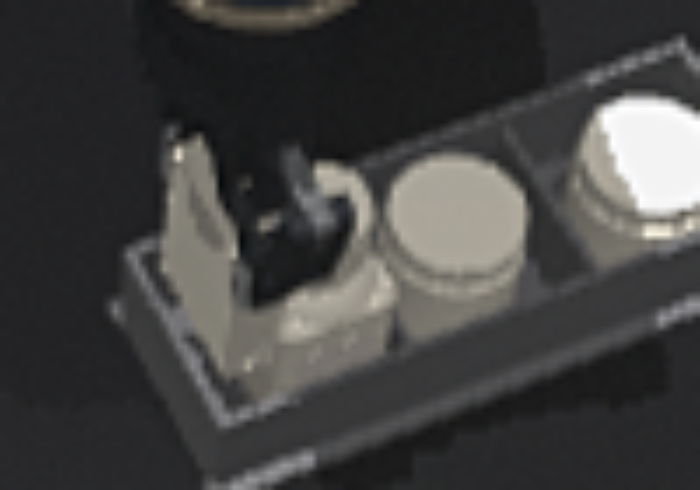

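arm_command(
  targets=[1,-0.007,0,0.08,0,1,-0.007,0,0.16,0,1,-0.007,0,0.24,0,1,-0.007,0,0.3,0,1,-0.007,0,0.3,0],
)

```text
clock: 9.88
position: [0.5623, 0.035, 0.0856]
tool_rot: [[-0.215, 0.977, -0.009], [0.977, 0.215, -0.003], [-0.001, -0.009, -1.0]]
wrist_force: [-0.0, 0.1, -0.9]
gripper_width: 0.0551
```

```bash
python3 -c "
from h import *
s=st();p=s['position'];print('n',-.216*p[0]+.976*p[1])"
```

```text
t 9.88 p [0.5623 0.035  0.0856] yaw 12.41 F [-0.   0.1 -0.9] M [ 0.03 -0.01 -0.  ] w 0.0551 j6 81.2 tilt [-0.0088 -0.0028]
n -0.08728741076803545
```

Bottom now ~29 mm up inside the cell with no contact force; lower further.

arm_command(
  targets=[1,0,0,0.08,0,1,0,0,0.15,0,1,0,0,0.2,0,1,0,0,0.23,0,1,0,0,0.23,0],
)

```text
clock: 10.3
position: [0.5617, 0.0349, 0.0619]
tool_rot: [[-0.215, 0.977, -0.01], [0.977, 0.215, -0.003], [-0.001, -0.01, -1.0]]
wrist_force: [-0.3, -0.1, -0.6]
gripper_width: 0.0552
```

```bash
python3 -c "
from h import *
s=st();p=s['position'];print('n',-.216*p[0]+.976*p[1])"
```

```text
t 10.3 p [0.5617 0.0349 0.0619] yaw 12.4 F [-0.3 -0.1 -0.6] M [ 0.   -0.02 -0.02] w 0.0552 j6 81.2 tilt [-0.0099 -0.0028]
n -0.08723980541955667
```

arm_command(
  targets=[1,0,0,0.02,0,1,0,0,0.02,0,1,0,0,0.03,0,1,0,0,0.03,0],
)

```text
clock: 10.63
position: [0.5626, 0.0348, 0.0607]
tool_rot: [[-0.215, 0.977, -0.007], [0.977, 0.215, -0.003], [-0.001, -0.008, -1.0]]
wrist_force: [-5.2, -2.7, 20.4]
gripper_width: 0.0552
```

```bash
python3 -c "
from h import *
s=st()"
```

```text
t 10.63 p [0.5626 0.0348 0.0607] yaw 12.4 F [-5.2 -2.7 20.4] M [-0.28  1.33  0.02] w 0.0552 j6 81.2 tilt [-0.0072 -0.0029]
```

arm_command(
  targets=[0.3,0,0,-0.01,0,0.15,0,0,-0.015,0,0.15,0,0,-0.015,0,0.1,0,0,-0.2,0,0.1,0,0,-0.5,0],
)

```text
clock: 11.05
position: [0.5609, 0.0348, 0.1086]
tool_rot: [[-0.215, 0.977, -0.012], [0.977, 0.215, -0.003], [-0.001, -0.013, -1.0]]
wrist_force: [-0.3, -0.5, 0.5]
gripper_width: 0.0769
```

arm_command(
  targets=[0.1,0,0,-0.4,0,0.1,0,0,-0.8,0,0.1,0,0,-0.9,0,0,0,0,-0.9,0],
)

```text
clock: 11.38
position: [0.5639, 0.0353, 0.202]
tool_rot: [[-0.215, 0.977, -0.007], [0.977, 0.215, -0.003], [-0.001, -0.007, -1.0]]
wrist_force: [0.5, 0.9, 0.6]
gripper_width: 0.0853
```

```bash
python3 -c "
from h import *
s=st()
cv2.imwrite('pics/w7.png',env.grab_frame('wrist'))
cv2.imwrite('pics/s7.png',cv2.resize(env.grab_frame('scene')[160:250,250:370],None,fx=6,fy=6))
cv2.imwrite('pics/d7.png',cv2.resize(env.grab_frame('side')[130:250,190:310],None,fx=5,fy=5))"
```

```text
t 11.38 p [0.5639 0.0353 0.202 ] yaw 12.4 F [0.5 0.9 0.6] M [-0.01  0.02 -0.02] w 0.0853 j6 81.3 tilt [-0.0067 -0.0029]
```

View pics/w7.png

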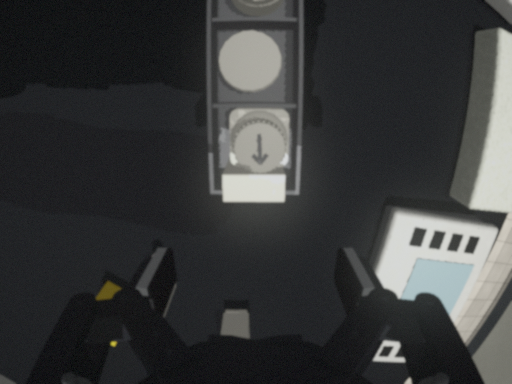

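View pics/s7.png

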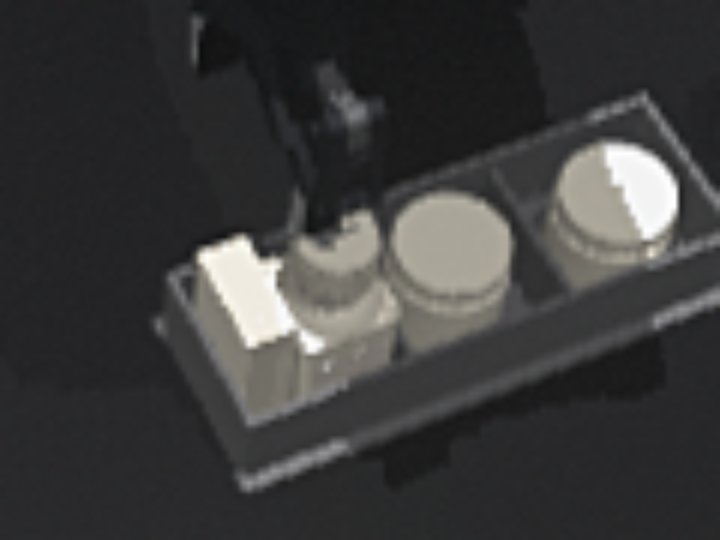

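View pics/d7.png

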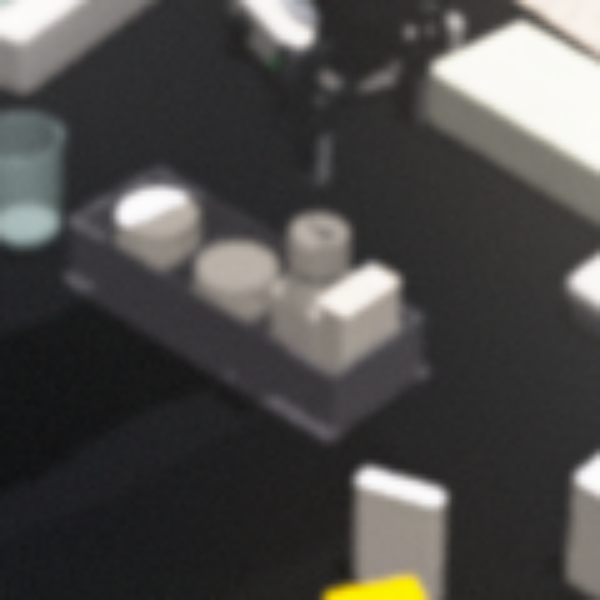

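arm_command(
  targets=[0,0.2,0.02,0,0.2,0,0.42,0.028,0,0.68,0,0.42,0.028,0,0.68,0,0.42,0.028,0.1,0.68,0,0.42,0.028,0.1,0.68],
)

```text
clock: 11.95
position: [0.5539, 0.077, 0.1845]
tool_rot: [[0.402, 0.915, -0.017], [0.915, -0.402, -0.004], [-0.011, -0.014, -1.0]]
wrist_force: [-0.1, 0.1, 0.1]
gripper_width: 0.0856
```

arm_command(
  targets=[0,0,0,0,0.39,0,0,0,0,0.39,0,0,0,0,0.39,0,0,0,0,0.39,0,0,0,0,0.39],
)

```text
clock: 12.37
position: [0.5531, 0.0768, 0.1828]
tool_rot: [[0.862, 0.506, -0.019], [0.506, -0.862, -0.005], [-0.018, -0.006, -1.0]]
wrist_force: [0.3, 0.2, -0.0]
gripper_width: 0.0852
```

```bash
python3 -c "
from h import *
s=st();print(totool(np.array([.5575,.0775,.105])-s['position']))
im=env.grab_frame('wrist');cv2.imwrite('pics/w8.png',im)"
```

```text
t 12.37 p [0.5531 0.0768 0.1828] yaw -59.58 F [ 0.3  0.2 -0. ] M [ 0.04 -0.02 -0.04] w 0.0852 j6 157.5 tilt [-0.0187 -0.0046]
[0.055 0.021 0.777]
```

View pics/w8.png

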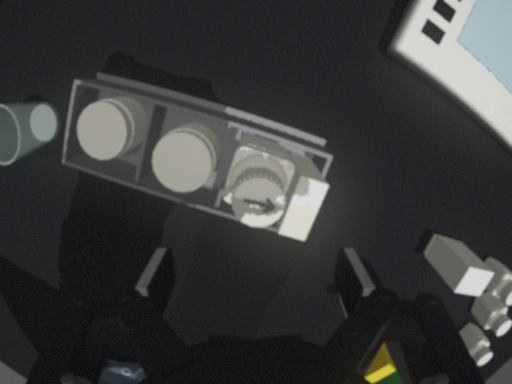

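arm_command(
  targets=[0,0.055,0.021,0.25,0,0,0.055,0.021,0.55,0,0,0.055,0.021,0.75,0,0,0.055,0.021,0.787,0,0,0.055,0.021,0.787,0],
)

```text
clock: 12.83
position: [0.5561, 0.0772, 0.1024]
tool_rot: [[0.866, 0.499, -0.022], [0.499, -0.866, -0.005], [-0.022, -0.007, -1.0]]
wrist_force: [-0.3, 0.4, 0.2]
gripper_width: 0.0851
```

```bash
python3 -c "
from h import *
s=st();print(totool(np.array([.5575,.0775,.104])-s['position']))"
```

```text
t 12.83 p [0.5561 0.0772 0.1024] yaw -60.05 F [-0.3  0.4  0.2] M [-0.03 -0.06 -0.03] w 0.0851 j6 158.0 tilt [-0.0224 -0.0051]
[ 0.013  0.004 -0.016]
```

arm_command(
  targets=[0.3,0.013,0.004,-0.03,0,0.6,0.013,0.004,-0.03,0,1,0.013,0.004,-0.03,0,1,0.013,0.004,-0.03,0,1,0.013,0.004,-0.03,0],
  newtons=100,
)

```text
clock: 13.25
position: [0.5582, 0.0775, 0.1063]
tool_rot: [[0.866, 0.499, -0.02], [0.499, -0.866, -0.005], [-0.02, -0.006, -1.0]]
wrist_force: [1.7, -0.2, 4.7]
gripper_width: 0.0366
```

```bash
python3 -c "
from h import *
s=st()"
```

```text
t 13.25 p [0.5582 0.0775 0.1063] yaw -60.04 F [ 1.7 -0.2  4.7] M [-0.21 -0.15  0.04] w 0.0366 j6 158.0 tilt [-0.0205 -0.0051]
```

arm_command(
  targets=[1,0,0,0.02,0,1,0,0,0.03,0,1,0,0,0.04,0,1,0,0,0.04,0],
)

```text
clock: 13.58
position: [0.5588, 0.0776, 0.1041]
tool_rot: [[0.866, 0.5, -0.018], [0.5, -0.866, -0.005], [-0.018, -0.005, -1.0]]
wrist_force: [-6.1, -0.3, 24.1]
gripper_width: 0.0366
```

```bash
python3 -c "
from h import *
s=st()"
```

```text
t 13.58 p [0.5588 0.0776 0.1041] yaw -60.03 F [-6.1 -0.3 24.1] M [-0.18  1.43  0.01] w 0.0366 j6 158.0 tilt [-0.0181 -0.0046]
```

arm_command(
  targets=[1,0,0,0,-0.05,1,0,0,0,-0.1,1,0,0,0,-0.15,1,0,0,0,-0.2,1,0,0,0,-0.2],
)

```text
clock: 14.0
position: [0.5592, 0.0775, 0.1051]
tool_rot: [[0.582, 0.813, -0.017], [0.813, -0.582, -0.005], [-0.013, -0.011, -1.0]]
wrist_force: [-2.8, -1.9, 12.7]
gripper_width: 0.0368
```

```bash
python3 -c "
from h import *
s=st()
cv2.imwrite('pics/s9.png',cv2.resize(env.grab_frame('scene')[150:250,250:370],None,fx=6,fy=6))"
```

```text
t 14.0 p [0.5592 0.0775 0.1051] yaw -35.62 F [-2.8 -1.9 12.7] M [-0.35  0.68  0.08] w 0.0368 j6 133.6 tilt [-0.0167 -0.0047]
```

View pics/s9.png

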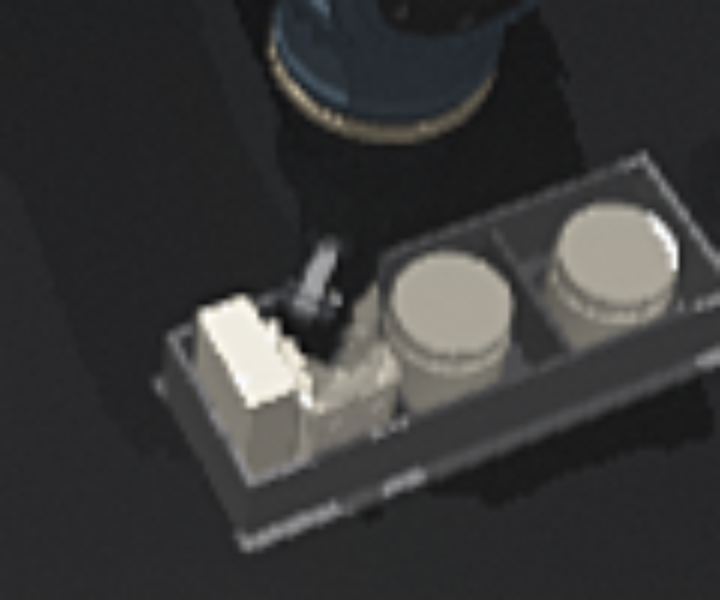

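arm_command(
  targets=[1,0,0,0.03,-0.05,1,0,0,0.03,-0.1,1,0,0,0.03,-0.15,1,0,0,0.03,-0.2,1,0,0,0.03,-0.25],
)

```text
clock: 14.47
position: [0.5597, 0.0774, 0.1032]
tool_rot: [[0.098, 0.995, -0.015], [0.995, -0.098, -0.005], [-0.006, -0.014, -1.0]]
wrist_force: [3.1, -5.5, 9.8]
gripper_width: 0.0362
```

```bash
python3 -c "
from h import *
s=st()"
```

```text
t 14.47 p [0.5597 0.0774 0.1032] yaw -5.62 F [ 3.1 -5.5  9.8] M [-1.09 -0.74 -0.24] w 0.0362 j6 103.6 tilt [-0.0149 -0.0049]
```

arm_command(
  targets=[1,0,0,0.03,-0.05,1,0,0,0.03,-0.1,1,0,0,0.03,-0.15,1,0,0,0.03,-0.2,1,0,0,0.03,-0.25],
)

```text
clock: 14.88
position: [0.5609, 0.0768, 0.1025]
tool_rot: [[-0.417, 0.909, -0.011], [0.909, 0.417, -0.006], [-0.001, -0.013, -1.0]]
wrist_force: [-5.8, -7.1, 28.4]
gripper_width: 0.0363
```

```bash
python3 -c "
from h import *
s=st()
cv2.imwrite('pics/s10.png',cv2.resize(env.grab_frame('scene')[150:250,250:370],None,fx=6,fy=6))"
```

```text
t 14.88 p [0.5609 0.0768 0.1025] yaw 24.64 F [-5.8 -7.1 28.4] M [-1.5   1.2  -0.36] w 0.0363 j6 73.3 tilt [-0.0112 -0.0058]
```

View pics/s10.png

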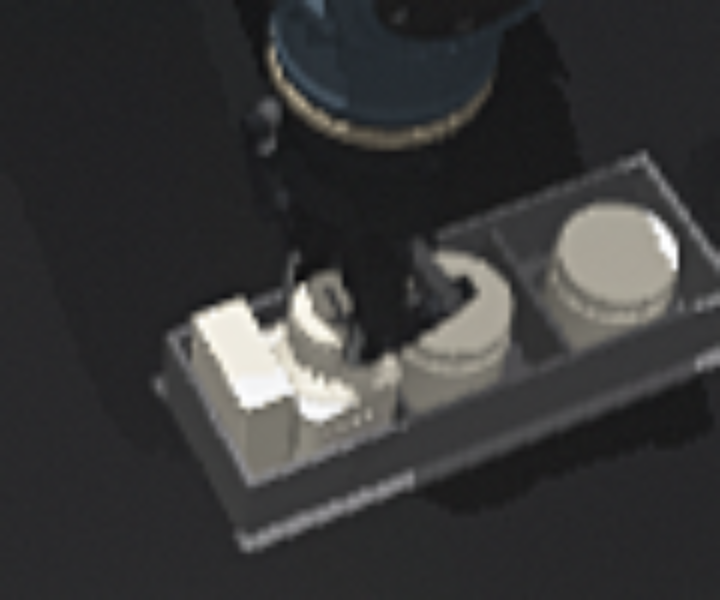

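arm_command(
  targets=[1,0,0,0.01,-0.055,1,0,0,0.01,-0.11,1,0,0,0.01,-0.165,1,0,0,0.01,-0.22,1,0,0,0.01,-0.275],
)

```text
clock: 15.35
position: [0.5613, 0.0764, 0.1032]
tool_rot: [[-0.852, 0.524, -0.009], [0.524, 0.852, -0.006], [0.005, -0.01, -1.0]]
wrist_force: [-8.0, -2.7, 23.8]
gripper_width: 0.0366
```

```bash
python3 -c "
from h import *
s=st()"
```

```text
t 15.35 p [0.5613 0.0764 0.1032] yaw 58.43 F [-8.  -2.7 23.8] M [-1.    1.58 -0.37] w 0.0366 j6 39.5 tilt [-0.0093 -0.0063]
```

Torque is −0.37 N m and z is rising about as the thread should (0.4 mm for 34°); the drive holds.

arm_command(
  targets=[1,0,0,0.01,-0.055,1,0,0,0.01,-0.11,1,0,0,0.01,-0.165,1,0,0,0.01,-0.22,1,0,0,0.01,-0.275],
)

```text
clock: 15.77
position: [0.5616, 0.0761, 0.1038]
tool_rot: [[-1.0, -0.03, -0.007], [-0.03, 1.0, -0.007], [0.008, -0.006, -1.0]]
wrist_force: [-6.0, -3.2, 21.0]
gripper_width: 0.0363
```

arm_command(
  targets=[1,0,0,0.01,-0.055,1,0,0,0.01,-0.11,1,0,0,0.01,-0.165,1,0,0,0.01,-0.22,1,0,0,0.01,-0.275],
)

```text
clock: 16.18
position: [0.562, 0.0759, 0.1043]
tool_rot: [[-0.819, -0.574, -0.006], [-0.574, 0.819, -0.007], [0.009, -0.002, -1.0]]
wrist_force: [-5.7, -2.9, 19.1]
gripper_width: 0.0366
```

```bash
python3 -c "
from h import *
s=st()
cv2.imwrite('pics/s11.png',cv2.resize(env.grab_frame('side')[130:250,190:310],None,fx=5,fy=5))"
```

```text
t 16.18 p [0.562  0.0759 0.1043] yaw 125.03 F [-5.7 -2.9 19.1] M [-0.62  1.19 -0.47] w 0.0366 j6 -27.1 tilt [-0.0056 -0.0069]
```

View pics/s11.png

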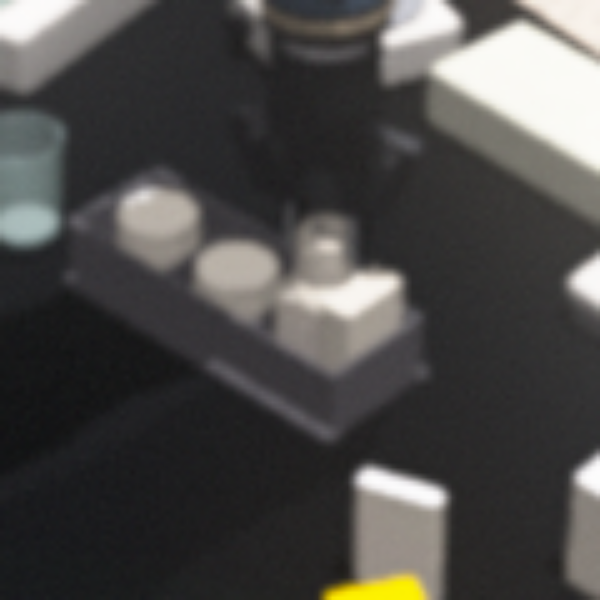

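arm_command(
  targets=[1,0,0,0.012,-0.055,1,0,0,0.012,-0.11,1,0,0,0.012,-0.165,1,0,0,0.012,-0.22,1,0,0,0.012,-0.275],
)

```text
clock: 16.65
position: [0.5624, 0.0758, 0.1047]
tool_rot: [[-0.36, -0.933, -0.004], [-0.933, 0.36, -0.007], [0.008, 0.001, -1.0]]
wrist_force: [-5.6, -2.2, 20.1]
gripper_width: 0.0364
```

arm_command(
  targets=[1,0,0,0.012,-0.055,1,0,0,0.012,-0.11,1,0,0,0.012,-0.165,1,0,0,0.012,-0.22,1,0,0,0.012,-0.275],
)

```text
clock: 17.07
position: [0.5628, 0.0756, 0.1051]
tool_rot: [[0.211, -0.977, -0.002], [-0.977, -0.211, -0.007], [0.006, 0.003, -1.0]]
wrist_force: [-6.8, -2.3, 20.5]
gripper_width: 0.0368
```

```bash
python3 -c "
from h import *
s=st()"
```

```text
t 17.07 p [0.5628 0.0756 0.1051] yaw -167.81 F [-6.8 -2.3 20.5] M [-0.41  1.4  -0.45] w 0.0368 j6 -94.3 tilt [-0.002  -0.0069]
```

arm_command(
  targets=[1,0,0,0.012,-0.055,1,0,0,0.012,-0.11,1,0,0,0.012,-0.165,1,0,0,0.012,-0.22,1,0,0,0.012,-0.275],
)

```text
clock: 17.48
position: [0.5633, 0.0757, 0.1054]
tool_rot: [[0.713, -0.701, -0.0], [-0.701, -0.713, -0.006], [0.004, 0.005, -1.0]]
wrist_force: [-6.2, -0.2, 20.7]
gripper_width: 0.0366
```

```bash
python3 -c "
from h import *
s=st()"
```

```text
t 17.48 p [0.5633 0.0757 0.1054] yaw -134.5 F [-6.2 -0.2 20.7] M [-0.05  1.4  -0.41] w 0.0366 j6 -127.6 tilt [-0.0002 -0.0065]
```

arm_command(
  targets=[1,0,0,0.012,-0.055,1,0,0,0.012,-0.11,1,0,0,0.012,-0.165,1,0,0,0.012,-0.2,1,0,0,0.012,-0.2],
)

```text
clock: 17.9
position: [0.5636, 0.076, 0.1058]
tool_rot: [[0.938, -0.345, 0.001], [-0.345, -0.938, -0.006], [0.003, 0.005, -1.0]]
wrist_force: [-6.6, 0.5, 18.9]
gripper_width: 0.0367
```

arm_command(
  targets=[1,0,0,-0.02,0,1,0,0,-0.03,0,0.5,0,0,-0.03,0,0,0,0,-0.03,0,0,0,0,-0.03,0],
  newtons=20,
)

```text
clock: 18.32
position: [0.5636, 0.076, 0.1087]
tool_rot: [[0.938, -0.345, 0.001], [-0.345, -0.938, -0.006], [0.003, 0.005, -1.0]]
wrist_force: [-1.1, -0.2, -0.2]
gripper_width: 0.0656
```

```bash
python3 -c "
from h import *
s=st()"
```

```text
t 18.32 p [0.5636 0.076  0.1087] yaw -110.2 F [-1.1 -0.2 -0.2] M [ 0.    0.03 -0.  ] w 0.0656 j6 -151.9 tilt [ 0.0014 -0.0056]
```

arm_command(
  targets=[0,0,0,0,0,0,0,0,0,0,0,0,0,-0.35,0,0,0,0,-0.7,0,0,0,0,-1,0],
)

```text
clock: 18.73
position: [0.5631, 0.0765, 0.2105]
tool_rot: [[0.938, -0.345, 0.001], [-0.345, -0.938, -0.006], [0.003, 0.005, -1.0]]
wrist_force: [1.0, 0.1, 1.3]
gripper_width: 0.085
```

arm_command(
  targets=[0,0.3,0,-0.2,0,0,0.6,0,-0.2,0,0,0.8,0,-0.2,0,0,0.8,0,-0.2,0],
)

```text
clock: 19.07
position: [0.6407, 0.0476, 0.2297]
tool_rot: [[0.938, -0.347, 0.001], [-0.347, -0.938, -0.006], [0.003, 0.005, -1.0]]
wrist_force: [-0.9, -0.5, -0.8]
gripper_width: 0.0857
```

```bash
python3 -c "
from h import *
s=st()
w=env.grab_frame('wrist');a=env.grab_frame('scene');b=env.grab_frame('side')
cv2.imwrite('pics/w12.png',w)
cv2.imwrite('pics/s12.png',np.hstack([cv2.resize(a[160:260,250:350],None,fx=4,fy=4),cv2.resize(b[140:240,200:300],None,fx=4,fy=4)]))
cv2.imwrite('pics/a12.png',a)"
```

```text
t 19.07 p [0.6407 0.0476 0.2297] yaw -110.28 F [-0.9 -0.5 -0.8] M [-0.03  0.06  0.01] w 0.0857 j6 -155.3 tilt [ 0.0013 -0.006 ]
```

View pics/s12.png

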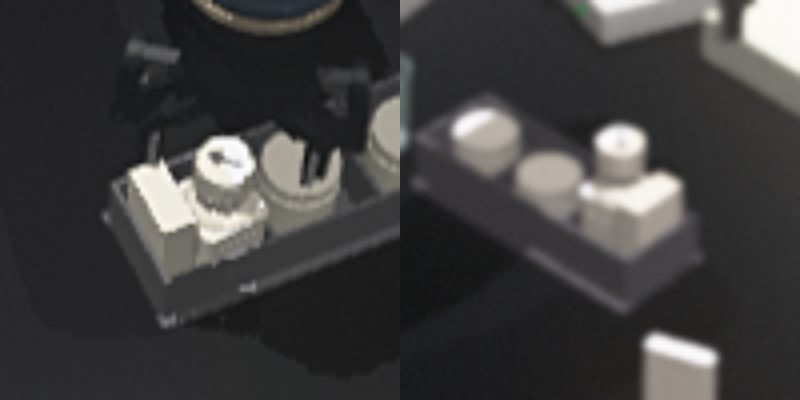

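View pics/w12.png

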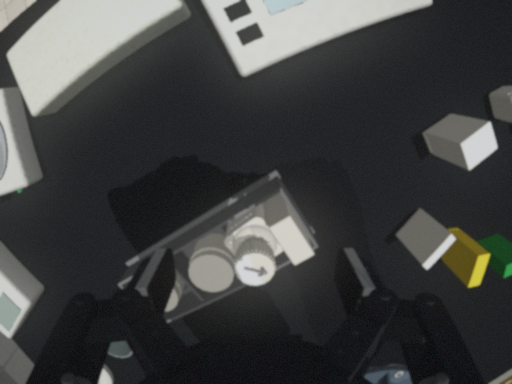

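View pics/a12.png

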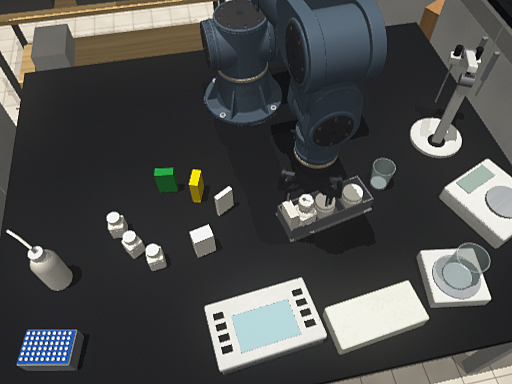

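```bash
cat > tri.py <<'E'
from h import *
def tri(u,v):
    c1,d1=ray(CM('scene'),*u);c2,d2=ray(CM('side'),*v)
    A=np.c_[d1,-d2];x=np.linalg.lstsq(A,c2-c1,rcond=None)[0]
    a=c1+d1*x[0];b=c2+d2*x[1];return ((a+b)/2).round(4),round(np.linalg.norm(a-b)*1000,1)
E
python3 - <<'E'
from tri import *
im=cv2.imread('pics/s12.png')
cv2.imwrite('pics/z12.png',np.hstack([cv2.resize(im[120:290,100:270],(400,400),interpolation=cv2.INTER_CUBIC),cv2.resize(im[110:280,550:720],(400,400),interpolation=cv2.INTER_CUBIC)]))
E
```

```text
(no output)
```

View pics/z12.png

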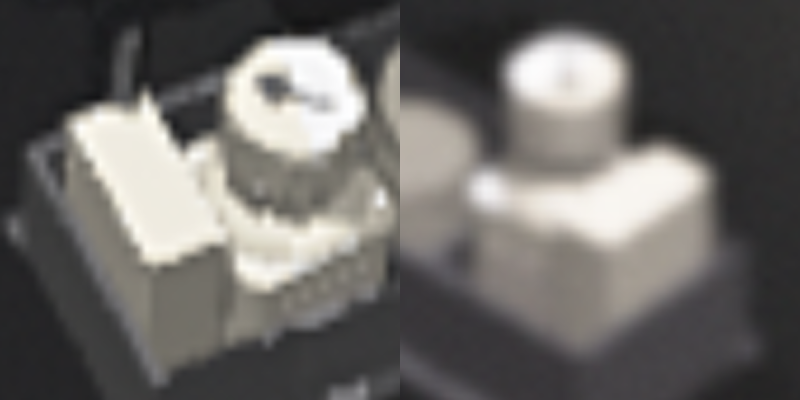

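```bash
python3 -c "
from tri import *
print('cap',tri((306.1,200.4),(255.2,174.9)))
print('spacer corner',tri((290.9,218.2),(270.7,186.4)))
st()"
```

```text
cap (array([0.5641, 0.0756, 0.1241]), np.float64(1.7))
spacer corner (array([0.5941, 0.0264, 0.0932]), np.float64(4.3))
t 19.22 p [0.6378 0.0491 0.2302] yaw -110.21 F [ 0.  -0.8  0.2] M [ 0.    0.02 -0.03] w 0.0856 j6 -155.2 tilt [ 0.0005 -0.0056]
```

```bash
python3 -c "
from h import *
print(env.sign_off())"
```

```text
the job is handed in; nothing more can be done
None
```

The closure is unscrewed by about 220 to 240° (the task asks for at least half a turn), and the bottle stands braced in its cell with the cap on. I handed the job in at about 19 s of the 72 s allowed. `sign_off` gave no verdict, and the closure angle was not read directly.

**What I did**
- I gripped the cap and slid the bottle flat against the divider; I felt contact at about 10 N.
- I identified the medium spacer by its measured 26 × 56 mm top and lowered it into the gap. The floor stopped it at the expected height, with a 20 N contact force.
- I pressed the cap with about 20 N and turned it counter-clockwise through about 310°. The first part was idle travel until the teeth engaged. I then released it and backed away.

**Last checks**
- **Closure:** From the point of engagement the torque held at about 0.36–0.47 N m, and the tool rose 3.3 mm. The cap's arrow had moved through about the full turn, so the grip did not slip.
- **Scene:** The final pictures show the bottle and medium spacer upright in the cell and everything else I could see still standing. The third jar was partly hidden by the gripper.
- **Robot:** It is clear of everything, with wrist force near zero.

**What disagreed:**
- The two-view cap height came out at 124.1 mm. A tight cap would be at 123 mm and the expected unscrewed height is about 125.6 mm, so with 2 mm calibration error this check settles nothing.
- The spacer corner came out at 93 mm against an expected 96 mm, but the two camera rays missed each other by 4 mm.
- The tool drifted by up to about 0.02 rad in tilt during the moves, with no visible effect.

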